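Fetch the eyepiece from behind the bottles

ROBOT

A 6-joint arm with a two-finger parallel gripper is mounted at the origin on the work surface. World frame = base frame: x ahead of the robot, y to its left, z up, the work surface at z = 0. Lengths are in mm, angles in degrees, forces in N, time in s.
With the tool pointing down it reaches from about 300 to 850 mm from the base axis. Payload 4.2 kg.
Tool frame: the origin (TCP) lies between the finger pads; the fingertips stand 14 mm ahead of it and the grasp point (between the pads) lies 5 mm behind it; z points along the fingers, y is the line along which they close (so a half turn about z gives the same grasp; the last joint's range is limited). The gripper opens to 91 mm and grips with 3 to 60 N. Pads are 32 mm wide; open, the fingers measure 118 mm over their backs; the gripper's body (76 mm by 178 mm) begins 60 mm behind the grasp point.
Start: joints at [68.698, 18.312, 89.639, -0, 72.044, -1.146], TCP at [198.141, 539.798, 227.976] pointing down, gripper open.
Joint ranges: [-177.97, 177.97], [-48.28, 115.42], [12.27, 149.76], [-77.06, 257.06], [2.81, 150.46], [-146.56, 146.56]. Speed limits (degrees/s): [147.25, 147.25, 180, 180, 180, 180].

INTERFACE

Orientations are given as [roll, pitch, yaw] about the fixed x, y, z axes, in that order (R = Rz(yaw) Ry(pitch) Rx(roll)).
In Python, from workcell import * gives the robot as it stands. The module is installed in compiled form; this text tells all that it offers.
- The arm moves only by the tool send_rows, never from a script. Its argument "deltas" is a list of rows, each a list of 2 entries, a list of its own where there are three numbers: the shift along the tool's x, y, z normalised to -1 to 1, where 1 is 0.5 m, then the turn, a rotation vector about the tool's x, y, z normalised to -1 to 1, where 1 is 0.5 rad. A call has 1 to 10 rows; each row shifts and turns the commanded pose from where the row before left it, along the tool's axes as they then stand; what a row does not reach is not made up. A row lasts 1/10 s, in which the tool goes at most 50 mm and 8.59 degrees, less where a joint would pass 70% of its speed; a pose out of reach is approached as far as the arm can. A call with a number of a shift or a turn outside -1 to 1 is refused whole. A call with a gripper value outside its range is refused whole. "grip" is the closure, from 0 (fully open) to 1 (shut), set as the call begins (left out, the last holds). The fingers move at their own pace and stop on an object; "grip_force" is the grip in N (left out, the last holds). Time passes only in rows, so rows that do not move let the fingers close. It gives the time, the measured TCP pose, the force, the opening and the grip force at its end, in the units of the state.
- state(): the state, without advancing time (a new reading comes with each control period).
- grab_frame(name): name is "scene" or "top" or "wrist"; returns the picture (480x640x3 uint8, red, green, blue); there is no depth.
- calibration(name): a dict with "mtx" (3x3 intrinsics, pixels), "R" (3x3) and "t" (3): a world point X has camera coordinates R X + t. Camera axes: x right, y down, z forward; pixel columns grow to the right and rows downward; lengths in mm; the calibration is good to about 2 mm. A picture is of the moment at which its call begins: read the wrist's pose just before it. calibration takes no time and is no camera call; for the wrist camera it gives the pose at the moment of the call.
- job_done(): hands the job in; it is judged then, once.
Trained networks look in the newest picture that a camera, given by its name, has taken for a name from the list of things; names that differ only in an ending like _2 or _b are one class to them, and where a whole thing is asked for, a point or a joint stands for the part that bears it (a point fixed in the world has none). Each returns a list of dicts, best first, with "p" (0 to 1); they miss things now and then, are a little off and sometimes report something else, mostly with a low value. They report only what shows in the picture. A call takes as long as a camera call.
- trace(camera, label): "pixels" (480x640 bool, what is visible of it) and "bbox" ([left, top, width, height] in pixels, round what is visible of it).
The state is a dict: "time_s": time; "qpos": joint angles; "qvel": joint speeds; "effort": joint torques, N m; "ee_pos": TCP position; "ee_rot": TCP orientation; "force": force on the tool from outside, world axes, zero at the start; "torque": the same for the moment, N m; "gripper_width": finger opening in mm; "gripper_force": force on a finger pad.
Only numpy, scipy, OpenCV 4.12 (cv2) and the standard library are available. Lean on these libraries where they do the work, as an engineer would, in place of code of your own. Each camera call takes 0.05 s, during which the arm holds its last target. There are 200 camera calls.

TASK

Clear the bottle, the spray can and the carton out of the wooden caddy and stand all three upright in the shallow blue tray; then fetch the eyepiece from behind them and set it, without dropping it, upright in the middle of the white pad of the inspection stand while the three are still in the tray. Then put the three back upright in the caddy, each on the very spot where it stood at the start. Leave the slide box and the filter case in the caddy where they are, and do not tip anything over.

Things in the scene. Friction and masses are not known exactly. Their poses are not given: they have to be found in the camera images.
- caddy: Fixed wooden tray 170 (x) by 230 (y) mm, floor 8 mm above its underside, 6 mm walls 18 mm high. Origin: centre of underside; +x to its back, away from the robot (yaw within 0.2 rad). Black pads in its front row at x -30, y -62, 0, +62 mm: bottle, can and carton stand on them in any order. Eyepiece close behind, at x about +22 mm: no room for a gripper until the row is gone.
- side_tray: Fixed shallow blue plastic tray, empty at the start, 120 (x) by 230 (y) mm outside; floor 6 mm above its underside, 4 mm walls 16 mm high. Origin: centre of its underside on the bench, z up. The three tall things fit in it side by side along its y, for example at y = -65, 0 and +65 mm.
- stand: Fixed round inspection stand: grey base 96 mm wide, white pad 62 mm wide on top with an aluminium rim around it (about 64 mm wide inside, 72 mm outside, top 20 mm above the bench). Pad surface 16 mm above the bench. Origin: centre of its underside on the bench, z up.
- eyepiece: Loose black microscope eyepiece, 36 mm high, standing on its narrow end: tube 32 mm wide up to 12 mm, above that a head 40 mm wide from 14 to 34 mm, with a glass lens on top. 90 g. Origin: centre of its underside, z up along its axis. The low round thing behind the tall row in the caddy, in the middle region.
- bottle: Loose white plastic bottle, 118 mm high: straight body 44 mm wide up to 82 mm, sloping shoulder, narrow neck and a 28 mm black cap. About 180 g. Origin: centre of its underside, z up.
- can: Loose bare-metal spray can, 116 mm high: straight body 38 mm wide up to 100 mm, slightly domed top with a small white nozzle 12 mm wide. About 200 g. Origin: centre of its underside, z up.
- carton: Loose square cardboard carton, 42 by 42 mm and 114 mm high. About 130 g. Origin: centre of its underside, z up; x and y square to its sides (within 0.12 rad of the caddy's).
- slide_box: Bystander, not to be moved: loose grey slide box, 70 (x) by 28 (y) by 24 mm high, in the back of the caddy near its +y wall. Origin: centre of its underside.
- filter_case: Bystander, not to be moved: loose black round filter case 30 mm wide, 16 mm high, in the back of the caddy near its -y wall. Origin: centre of its underside.

How it is judged:
By the outcome, as a careful person would: the job done as asked, in the order asked, and still so for the second after the job is handed in, with the robot touching nothing.
It also fails if it takes over 147 s, if anything falls off the work surface, if the arm or the gripper's body presses on something with over 40 N, if the wrist force passes 120 N, or if a joint passes its speed limit or range.

## Working session

There is one attempt and no reset: what is moved stays moved. The work goes in short steps, Python scripts to look and compute and a tool call to move; the robot and the scene stay as the last step left them, time stands still between calls to the robot, and variables do not carry over. Pictures are saved under pics/ and viewed, at most 17 in all, crops included, and the job is handed in when it is done.

Besides the shell and the picture viewer there is one more tool, called after "Emit:" in YAML: its name, and indented under it one key for each argument. send_rows: Moves the arm, as the interface text tells. Scaled input: -1 to 1 covers 0.5 m each way for a shift and 0.5 rad each way for a turn. Its arguments: {"type":"object","properties":{"deltas":{"type":"array","items":{"type":"array"}},"grip":{"type":"number"},"grip_force":{"type":"number"}},"required":["deltas"]}

```bash
mkdir -p pics; python3 - <<'E'
from workcell import *
import cv2,numpy as np
s=state();print(s)
for n in("scene","top"):
    im=grab_frame(n);cv2.imwrite(f"pics/{n}0.png",im[:,:,::-1])
    c=calibration(n);print(n,np.round(c["mtx"],1).tolist(),np.round(c["R"],3).tolist(),np.round(c["t"],1).tolist())
    for l in["caddy","side_tray","stand","eyepiece","bottle","can","carton","slide_box","filter_case"]:
        r=trace(n,l)
        for d in r[:2]:
            ys,xs=np.nonzero(d["pixels"]);print(n,l,round(d["p"],2),d["bbox"],len(xs))
E
```

```text
{'time_s': 0.0, 'qpos': array([ 6.86972697e+01,  1.83519982e+01,  8.97075789e+01,  1.11007348e-03,
        7.20431849e+01, -1.14742093e+00]), 'qvel': array([ 0.02074372,  0.05292665, -0.01151953,  0.00265577, -0.07094298,
       -0.00770106]), 'effort': array([ 9.70841138e-04, -4.12463057e+01, -2.31967145e+01,  7.29157543e-02,
        4.59617155e-02, -1.52434241e-04]), 'ee_pos': array([197.95646645, 539.33157892, 227.10873201]), 'ee_rot': array([-1.79897280e+02, -3.11297481e-03,  1.59844345e+02]), 'force': array([ 0.26473907, -0.27319981,  0.05124985]), 'torque': array([-0.02099241,  0.0659525 , -0.01526768]), 'gripper_force': 0.0, 'gripper_width': 91.32415489038256}
scene [[594.7, 0.0, 314.8], [0.0, 594.7, 239.7], [0.0, 0.0, 1.0]] [[0.735, 0.678, 0.007], [0.585, -0.63, -0.511], [-0.342, 0.379, -0.86]] [-361.1, -289.5, 1651.4]
scene caddy 0.69 [351.3, 141.6, 103.2, 80.6] 2709
scene side_tray 0.63 [276.4, 206.3, 101.8, 83.3] 4120
scene stand 0.87 [204.7, 292.4, 45.7, 39.9] 1378
scene eyepiece 0.62 [402.7, 162.6, 20.4, 16.7] 229
scene bottle 0.84 [378.6, 153.0, 11.5, 37.2] 548
scene can 0.68 [404.1, 124.7, 16.2, 36.0] 354
scene carton 0.61 [389.5, 133.5, 22.0, 44.9] 655
scene slide_box 0.89 [421.0, 141.7, 30.1, 27.5] 395
scene filter_case 0.43 [392.1, 195.5, 13.3, 14.3] 121
top [[467.3, 0.0, 313.6], [0.0, 467.3, 239.0], [0.0, 0.0, 1.0]] [[0.02, -1.0, -0.004], [-0.99, -0.019, -0.136], [0.136, 0.007, -0.991]] [-10.9, 533.2, 858.1]
top caddy 0.67 [96.1, 193.5, 120.4, 89.6] 6595
top side_tray 0.84 [250.0, 205.8, 126.1, 77.2] 7287
top stand 0.88 [433.7, 244.7, 48.8, 51.7] 1959
top eyepiece 0.95 [135.7, 212.6, 28.2, 23.1] 369
top can 0.7 [94.4, 239.1, 37.9, 27.4] 609
top carton 0.63 [125.8, 233.5, 45.5, 33.5] 1199
top carton 0.55 [104.1, 202.3, 17.3, 37.8] 695
top slide_box 0.9 [103.1, 205.1, 17.8, 33.1] 674
top filter_case 0.6 [193.3, 206.4, 16.2, 14.5] 183
```

```bash
python3 - <<'E'
import cv2,numpy as np
a=cv2.imread("pics/top0.png")[180:300,80:500];b=cv2.imread("pics/scene0.png")[110:340,190:470]
cv2.imwrite("pics/c0.png",cv2.resize(a,None,fx=1.9,fy=1.9,interpolation=3)); 
x=cv2.resize(a,(798,228),interpolation=3);y=cv2.resize(b,(450,370),interpolation=3)
o=np.zeros((600,800,3),np.uint8);o[:228,:798]=x;o[229:599,:450]=y;cv2.imwrite("pics/c0.png",o)
E
```

```text
(no output)
```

View pics/c0.png

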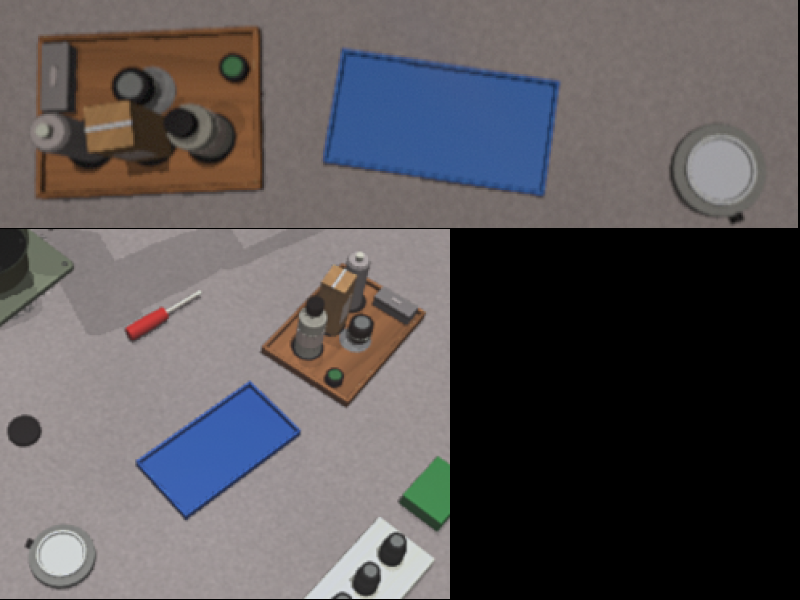

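The top view shows the caddy at the left, with can, carton and bottle running from +y to −y. The eyepiece is behind the carton, the blue tray sits in the middle, and the stand is at the right. Next I compute the poses.

```bash
cat > h.py <<'E'
from workcell import *
import cv2,numpy as np
from scipy.spatial.transform import Rotation as Ro
def bp(uv,z,c):
    uv=np.atleast_2d(uv).astype(float)
    d=np.c_[(uv-c["mtx"][:2,2])/np.diag(c["mtx"])[:2],np.ones(len(uv))]@np.array(c["R"])
    o=-np.array(c["R"]).T@np.array(c["t"])
    return o+d*((z-o[2])/d[:,2])[:,None]
def proj(P,c):
    q=np.atleast_2d(P)@np.array(c["R"]).T+c["t"]; q=q@np.array(c["mtx"]).T; return q[:,:2]/q[:,2:]
E
python3 - <<'E'
from h import *
c=calibration("top"); f=lambda L:np.array(L)/1.9+[80,180]
for n,L,z in(("caddy",[(38,38),(260,28),(262,188),(38,197)],18),("tray",[(342,50),(558,82),(543,194),(325,163)],16)):
    p=bp(f(L),z,c)[:,:2]; print(n,p.round(1).tolist(),p.mean(0).round(1), "edges",[np.linalg.norm(p[i]-p[i-1]).round(1) for i in range(4)],
     "yaw", [np.degrees(np.arctan2(*v[::-1])).round(1) for v in (p[0]-p[3],p[1]-p[2])],[np.degrees(np.arctan2(v[1],v[0])).round(1)-90 for v in (p[0]-p[1],p[3]-p[2])])
print("stand",bp(f([(720,170)]),18,c)); print("eyep",bp([(145.5,223)],36+8,c)); print("can",bp(f([(45,132)]),8+116,c),"bottle",bp(f([(180,122)]),126,c),"carton",bp(f([(109,127)]),122,c))
w=calibration("wrist"); print(w["mtx"]); s=state(); R=Ro.from_euler("xyz",s["ee_rot"],degrees=True).as_matrix()
print("cam in tool",R.T@(-np.array(w["R"]).T@w["t"]-s["ee_pos"]),(np.array(w["R"])@R).round(3)); print(R.round(3))
cv2.imwrite("pics/w0.png",grab_frame("wrist")[:,:,::-1])
E
```

```text
caddy [[605.6, 424.2], [620.6, 193.1], [454.3, 183.1], [440.7, 410.6]] [530.3 302.8] edges [np.float64(165.5), np.float64(231.6), np.float64(166.6), np.float64(228.0)] yaw [np.float64(4.7), np.float64(3.5)] [np.float64(3.700000000000003), np.float64(3.4000000000000057)]
tray [[599.3, 107.0], [569.8, -117.8], [453.9, -102.9], [481.2, 120.2]] [526.    1.6] edges [np.float64(118.9), np.float64(226.8), np.float64(116.8), np.float64(224.7)] yaw [np.float64(-6.4), np.float64(-7.4)] [np.float64(-7.5), np.float64(-7.0)]
stand [[ 481.7223111  -282.58987768   18.        ]]
eyep [[556.87123397 321.07585873  44.        ]]
can [[496.04586321 360.19720892 124.        ]] bottle [[507.30526615 237.55271874 126.        ]] carton [[501.95760602 303.16293381 122.        ]]
[[354.41021875   0.         315.52592479]
 [  0.         354.41021875 238.08465715]
 [  0.           0.           1.        ]]
cam in tool [  74.30612889    0.25981452 -155.19487785] [[-0.     1.    -0.   ]
 [-0.964 -0.    -0.267]
 [-0.267  0.     0.964]]
[[-0.939  0.345  0.   ]
 [ 0.345  0.939  0.   ]
 [-0.     0.    -1.   ]]
```

View pics/w0.png

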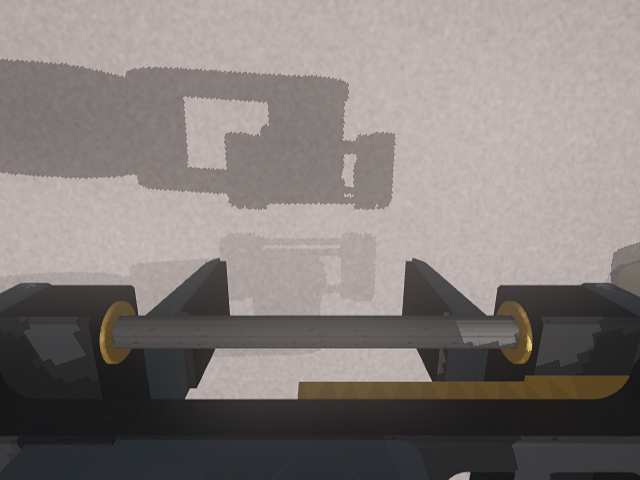

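The wrist camera sees only the bench here. I move to a viewing pose over the caddy, with the tool's y along the caddy's x (yaw about 93.7°).

Emit:
send_rows:
  deltas:
    - [[-0.084,-0.0355,-0.0144],[0,0,0]]
    - [[-0.084,-0.0355,-0.0144],[0,0,0]]
    - [[-0.084,-0.0355,-0.0144],[0,0,0]]
    - [[-0.084,-0.0355,-0.0144],[0,0,0]]
    - [[-0.084,-0.0355,-0.0144],[0,0,0]]
    - [[-0.084,-0.0355,-0.0144],[0,0,0]]
    - [[-0.084,-0.0355,-0.0144],[0,0,0]]
    - [[-0.084,-0.0355,-0.0144],[0,0,0]]
    - [[-0.084,-0.0355,-0.0144],[0,0,0]]
    - [[-0.084,-0.0355,-0.0144],[0,0,0]]
  grip: 0

```text
time_s: 2.05
ee_pos: [532.4, 226.9, 300.4]
ee_rot: [180.0, 0.0, 159.8]
force: [0.3, 0.9, -0.8]
gripper_width: 91.1
gripper_force: 0.0
```

Emit:
send_rows:
  deltas:
    - [[0,0,0],[0,0,0.289]]
    - [[0,0,0],[0,0,0.289]]
    - [[0,0,0],[0,0,0.289]]
    - [[0,0,0],[0,0,0.289]]
    - [[0,0,0],[0,0,0.289]]
    - [[0,0,0],[0,0,0.289]]
    - [[0,0,0],[0,0,0.289]]
    - [[0,0,0],[0,0,0.289]]
    - [[0,0,0],[0,0,0]]
    - [[0,0,0],[0,0,0]]

```text
time_s: 3.05
ee_pos: [531.2, 228.4, 299.9]
ee_rot: [-180.0, -0.0, 93.8]
force: [0.3, -0.2, 0.3]
gripper_width: 91.2
gripper_force: 0.0
```

```bash
python3 - <<'E'
from h import *
s=state();print(s["time_s"],s["ee_pos"],s["ee_rot"],s["qpos"])
c=calibration("wrist");im=grab_frame("wrist");cv2.imwrite("pics/w1.png",im[:,:,::-1])
np.savez("w1.npz",**{k:np.array(v) for k,v in c.items()})
for l in["caddy","eyepiece","bottle","can","carton","slide_box","filter_case"]:
    for d in trace("wrist",l)[:1]:
        b=d["bbox"];print(l,round(d["p"],2),b)
E
```

```text
3.05 [531.23335425 228.43633829 299.92694184] [-1.79998806e+02 -3.14844031e-03  9.37833213e+01] [2.21268610e+01 1.66225184e+01 8.17681737e+01 3.40067722e-03
 8.16094505e+01 1.83430433e+01]
caddy 0.6 [247.1, 30.2, 149.4, 204.5]
eyepiece 0.56 [325.5, 115.6, 34.1, 34.7]
can 0.83 [268.1, 48.1, 43.7, 54.3]
carton 0.84 [264.7, 113.8, 52.4, 52.2]
slide_box 0.63 [323.5, 37.2, 66.0, 31.4]
filter_case 0.96 [341.5, 204.0, 25.2, 23.7]
```

View pics/w1.png

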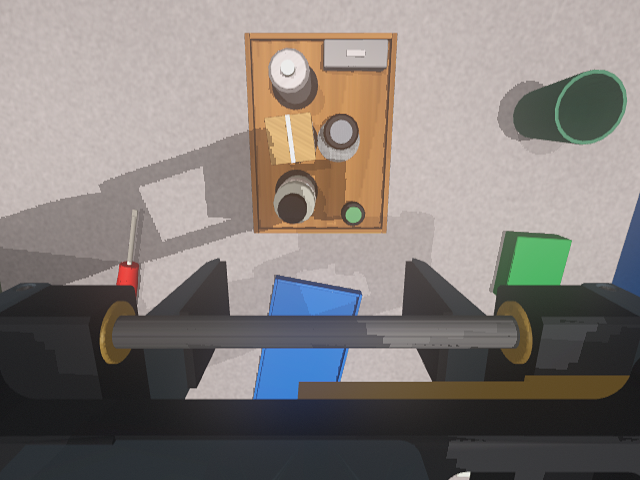

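The wrist view shows the can at (288,68), carton (291,139), bottle cap (292,208) and eyepiece lens (341,132). The caddy corners are (245,33), (397,33), (387,233) and (254,234). I'll enlarge it for sharper measures.

```bash
python3 - <<'E'
from h import *
c=dict(np.load("w1.npz"))
p=bp([(245,33),(397,33),(387,233),(254,234)],18,c)[:,:2];print(p.round(1),p.mean(0))
print([np.linalg.norm(p[i]-p[i-1]).round(1) for i in range(4)])
for n,u,z in(("can",(288,68),124),("carton",(291,139),122),("bottle",(292.5,208),126),("eye",(341,132),44),("filter",(353,213.5),24)):print(n,bp([u],z,c)[0].round(1))
im=cv2.imread("pics/w1.png")[25:245,240:405];cv2.imwrite("pics/w1c.png",cv2.resize(im,(450,600),interpolation=3))
E
```

```text
[[442.2 412. ]
 [609.5 423. ]
 [625.8 195.6]
 [456.6 183.1]] [533.52883693 303.40629396]
[np.float64(229.3), np.float64(167.7), np.float64(228.0), np.float64(169.6)]
can [499.9 361.2 124. ]
carton [505.1 302.9 122. ]
bottle [509.7 240.5 126. ]
eye [555. 314.  44.]
filter [579.4 219.1  24. ]
```

View pics/w1c.png

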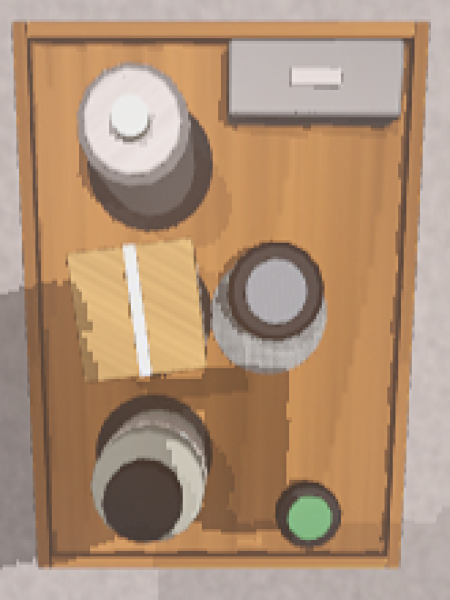

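Emit:
send_rows:
  deltas:
    - [[0.025,-0.045,0],[0,0,0]]
    - [[0,0,0.08],[0,0,0]]
    - [[0,0,0.08],[0,0,0]]
    - [[0,0,0.08],[0,0,0]]
    - [[0,0,0.08],[0,0,0]]
    - [[0,0,0.05],[0,0,0]]
    - [[0,0,0.04],[0,0,0]]
    - [[0,0,0.03],[0,0,0]]
    - [[0,0,0.02],[0,0,0]]
    - [[0,0,0],[0,0,0]]

```text
time_s: 4.45
ee_pos: [507.3, 239.2, 68.8]
ee_rot: [-179.9, 0.0, 93.6]
force: [0.7, -0.2, 1.1]
gripper_width: 91.1
gripper_force: 0.0
```

```bash
python3 - <<'E'
from h import *
s=state();print(s["ee_pos"],s["ee_rot"],s["force"])
c=dict(np.load("w1.npz"))
L=np.array([(67,256),(192,240),(207,366),(86,382)])*np.array([165/450,220/600])+[240,25]
p=bp(L,122,c)[:,:2];print(p.round(1),p.mean(0))
for v in(p[1]-p[0],p[2]-p[3]):print(np.degrees(np.arctan2(v[1],v[0])),np.linalg.norm(v))
for v in(p[0]-p[3],p[1]-p[2]):print(np.degrees(np.arctan2(v[1],v[0]))-90,np.linalg.norm(v))
cv2.imwrite("pics/w2.png",grab_frame("wrist")[:,:,::-1])
E
```

```text
[507.31229844 239.20188186  68.78177767] [-1.79860920e+02  4.87449083e-02  9.36208798e+01] [ 0.70264933 -0.22198288  1.1310329 ]
[[480.7 318.7]
 [521.2 326.3]
 [528.8 286.6]
 [488.3 278.6]] [504.73636122 302.52810992]
10.676119789480273 41.21307813949643
11.141879422316851 41.2754109295625
10.653051174151145 40.757370448301344
10.739279977037 40.42186597016287
```

View pics/w2.png

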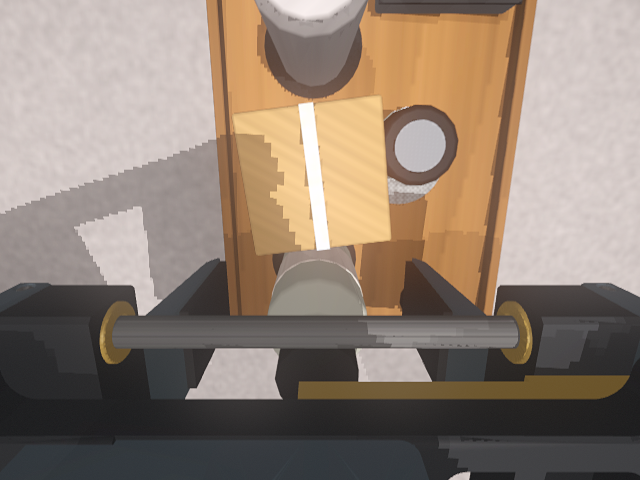

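The bottle stands centred between the open fingers (about column 317; the finger gap centre is about 316). The carton is rotated by about 10.8°. I'll close on the bottle.

Emit:
send_rows:
  deltas:
    - [[0,0,0],[0,0,0]]
    - [[0,0,0],[0,0,0]]
    - [[0,0,0],[0,0,0]]
    - [[0,0,0],[0,0,0]]
    - [[0,0,0],[0,0,0]]
    - [[0,0,0],[0,0,0]]
  grip: 1
  grip_force: 15

```text
time_s: 5.1
ee_pos: [508.0, 239.5, 70.1]
ee_rot: [180.0, -0.0, 93.6]
force: [0.6, 0.4, -0.5]
gripper_width: 45.8
gripper_force: 0.0
```

Emit:
send_rows:
  deltas:
    - [[0,0,0],[0,0,0]]
    - [[0,0,0],[0,0,0]]
    - [[0,0,0],[0,0,0]]

```text
time_s: 5.4
ee_pos: [507.9, 239.5, 70.0]
ee_rot: [-180.0, -0.0, 93.6]
force: [-0.5, 0.1, 1.8]
gripper_width: 43.9
gripper_force: 15.0
```

Emit:
send_rows:
  deltas:
    - [[0,0,-0.01],[0,0,0]]
    - [[0,0,-0.03],[0,0,0]]
    - [[0,0,-0.05],[0,0,0]]
    - [[0,0,-0.03],[0,0,0]]
    - [[0,0,0],[0,0,0]]

```text
time_s: 5.9
ee_pos: [509.4, 240.1, 132.1]
ee_rot: [179.7, -0.1, 93.6]
force: [-0.4, 0.5, -2.8]
gripper_width: 43.4
gripper_force: 15.0
```

Emit:
send_rows:
  deltas:
    - [[-0.03,0,0],[0,0,0]]
    - [[-0.06,0,0],[0,0,0]]
    - [[-0.085,-0.007,0],[0,0,0]]
    - [[-0.09,-0.007,0],[0,0,0]]
    - [[-0.09,0,0],[0,0,0]]
    - [[-0.085,0,0],[0,0,0]]
    - [[-0.08,0,0],[0,0,0]]
    - [[-0.05,0,0],[0,0,0]]
    - [[-0.025,0,0],[0,0,0]]
    - [[-0.01,0,0],[0,0,0]]

```text
time_s: 6.9
ee_pos: [519.2, -64.0, 128.9]
ee_rot: [-179.9, -0.0, 93.5]
force: [0.4, 0.1, -1.5]
gripper_width: 43.4
gripper_force: 15.0
```

Emit:
send_rows:
  deltas:
    - [[0,0,0.02],[0,0,0]]
    - [[0,0,0.03],[0,0,0]]
    - [[0,0,0.025],[0,0,0]]
    - [[0,0,0.015],[0,0,0]]
    - [[0,0,0.008],[0,0,0]]
    - [[0,0,0],[0,0,0]]
    - [[0,0,0],[0,0,0]]

```text
time_s: 7.6
ee_pos: [520.4, -62.7, 81.2]
ee_rot: [180.0, 0.0, 93.6]
force: [0.5, -0.4, -1.7]
gripper_width: 43.8
gripper_force: 15.0
```

```bash
python3 - <<'E'
from h import *
s=state();print(s["time_s"],s["ee_pos"],s["force"])
a=grab_frame("top")[190:310,230:400,::-1];b=grab_frame("scene")[190:310,250:420,::-1]
cv2.imwrite("pics/p3.png",np.vstack([cv2.resize(x,(425,300),interpolation=3) for x in(a,b)]))
E
```

```text
7.6 [520.42913172 -62.66452002  81.20987726] [ 0.45416199 -0.37560166 -1.69838141]
```

View pics/p3.png

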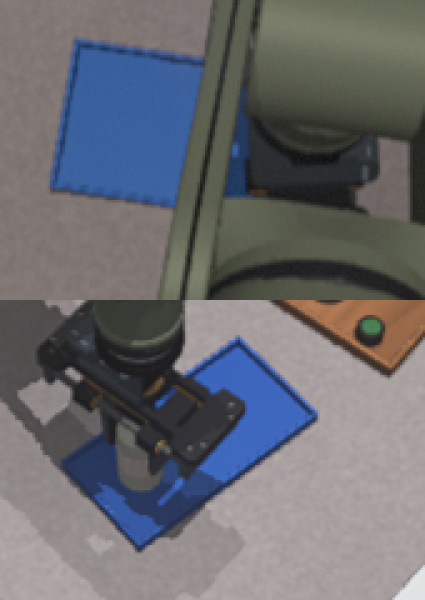

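The bottle hangs over the far end of the tray, inside its walls. I'll lower it and release.

Emit:
send_rows:
  deltas:
    - [[0,0,0.012],[0,0,0]]
    - [[0,0,0.007],[0,0,0]]
    - [[0,0,0.004],[0,0,0]]
    - [[0,0,0.002],[0,0,0]]
    - [[0,0,0],[0,0,0]]
    - [[0,0,0],[0,0,0]]

```text
time_s: 8.3
ee_pos: [520.2, -62.9, 68.5]
ee_rot: [180.0, -0.0, 93.6]
force: [0.3, -0.1, -2.4]
gripper_width: 43.8
gripper_force: 15.0
```

Emit:
send_rows:
  deltas:
    - [[0,0,0],[0,0,0]]
    - [[0,0,0],[0,0,0]]
    - [[0,0,0],[0,0,0]]
    - [[0,0,0],[0,0,0]]
    - [[0,0,0],[0,0,0]]
    - [[0,0,0],[0,0,0]]
    - [[0,0,0],[0,0,0]]
  grip: 0

```text
time_s: 9.0
ee_pos: [520.1, -62.8, 68.4]
ee_rot: [180.0, -0.0, 93.6]
force: [0.1, 0.5, 0.1]
gripper_width: 90.8
gripper_force: 0.0
```

Emit:
send_rows:
  deltas:
    - [[0,0,-0.04],[0,0,0]]
    - [[0,0,-0.08],[0,0,0]]
    - [[0,0,-0.083],[0,0,0]]
    - [[0.04,0,0],[0,0,0]]
    - [[0.08,0,0],[0,0,0]]
    - [[0.09,0,0],[0,0,0]]
    - [[0.09,0,0],[0,0,0]]
    - [[0.09,0.012,0],[0,0,0]]
    - [[0.09,0,0],[0,0,0]]
    - [[0.09,0,0],[0,0,0]]

```text
time_s: 10.0
ee_pos: [507.8, 223.8, 170.0]
ee_rot: [180.0, -0.0, 93.6]
force: [2.0, -0.8, -0.3]
gripper_width: 91.7
gripper_force: 0.0
```

Emit:
send_rows:
  deltas:
    - [[0.09,0,0],[0,0,0]]
    - [[0.05,0,0],[0,0,0]]
    - [[0.02,0,0],[0,0,0]]
    - [[0,0,0],[0,0,-0.125]]
    - [[0,0,0],[0,0,-0.125]]
    - [[0,0,0],[0,0,0]]
    - [[0,0,0],[0,0,0]]

```text
time_s: 10.7
ee_pos: [503.2, 300.9, 169.9]
ee_rot: [-180.0, 0.0, 100.6]
force: [-0.9, 0.1, -0.3]
gripper_width: 91.2
gripper_force: 0.0
```

```bash
python3 - <<'E'
from h import *
s=state();print(s["time_s"],s["ee_pos"],s["ee_rot"])
cv2.imwrite("pics/w4.png",grab_frame("wrist")[:,:,::-1])
E
```

```text
10.7 [503.17745955 300.94969796 169.94934754] [-1.79987752e+02  1.79637197e-02  1.00647419e+02]
```

View pics/w4.png

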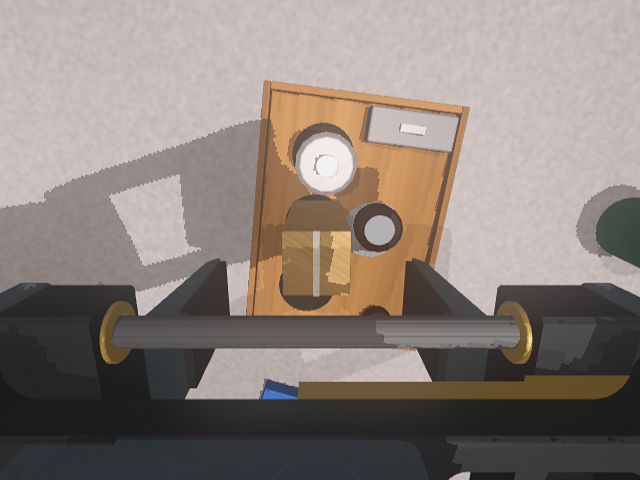

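The carton appears square to the gripper and centred at column 316. I'll descend and grip.

Emit:
send_rows:
  deltas:
    - [[0,0,0.05],[0,0,0]]
    - [[0,0,0.06],[0,0,0]]
    - [[0,0,0.05],[0,0,0]]
    - [[0,0,0.03],[0,0,0]]
    - [[0,0,0.01],[0,0,0]]
    - [[0,0,0],[0,0,0]]

```text
time_s: 11.35
ee_pos: [503.0, 301.4, 69.6]
ee_rot: [-179.9, 0.0, 100.7]
force: [0.3, -0.7, 0.3]
gripper_width: 91.5
gripper_force: 0.0
```

Emit:
send_rows:
  deltas:
    - [[0,0,0],[0,0,0]]
    - [[0,0,0],[0,0,0]]
    - [[0,0,0],[0,0,0]]
    - [[0,0,0],[0,0,0]]
    - [[0,0,0],[0,0,0]]
    - [[0,0,0],[0,0,0]]
    - [[0,0,0],[0,0,0]]
    - [[0,0,0],[0,0,0]]
    - [[0,0,0],[0,0,0]]
  grip: 1
  grip_force: 15

```text
time_s: 12.25
ee_pos: [503.1, 301.9, 70.0]
ee_rot: [180.0, -0.0, 100.8]
force: [-0.5, -0.2, 0.3]
gripper_width: 41.7
gripper_force: 15.0
```

Emit:
send_rows:
  deltas:
    - [[0,0,-0.01],[0,0,0]]
    - [[0,0,-0.03],[0,0,0]]
    - [[0,0,-0.05],[0,0,0]]
    - [[0,0,-0.03],[0,0,0]]
    - [[0,0,0],[0,0,0]]

```text
time_s: 12.75
ee_pos: [504.4, 302.6, 132.3]
ee_rot: [179.7, -0.1, 100.8]
force: [1.0, 0.5, -2.3]
gripper_width: 41.8
gripper_force: 15.0
```

Emit:
send_rows:
  deltas:
    - [[0,0,0],[0,0,0.125]]
    - [[0,0,0],[0,0,0.125]]
    - [[-0.04,0,0],[0,0,0]]
    - [[-0.08,0,0],[0,0,0]]
    - [[-0.09,0.012,0],[0,0,0]]
    - [[-0.09,0,0],[0,0,0]]
    - [[-0.09,0,0],[0,0,0]]
    - [[-0.09,0,0],[0,0,0]]
    - [[-0.08,0,0],[0,0,0]]
    - [[-0.042,0,0],[0,0,0]]

```text
time_s: 13.75
ee_pos: [527.2, -1.1, 128.9]
ee_rot: [-179.9, 0.0, 93.5]
force: [0.4, 1.5, -1.7]
gripper_width: 41.8
gripper_force: 15.0
```

Emit:
send_rows:
  deltas:
    - [[0,0,0.0],[0,0,0]]
    - [[0,0,0.03],[0,0,0]]
    - [[0,0,0.04],[0,0,0]]
    - [[0,0,0.03],[0,0,0]]
    - [[0,0,0.015],[0,0,0]]
    - [[0,0,0.006],[0,0,0]]
    - [[0,0,0.002],[0,0,0]]
    - [[0,0,0],[0,0,0]]
    - [[0,0,0],[0,0,0]]

```text
time_s: 14.65
ee_pos: [528.5, 1.9, 69.1]
ee_rot: [179.9, -0.0, 93.6]
force: [0.8, -0.1, -0.7]
gripper_width: 41.9
gripper_force: 15.0
```

Emit:
send_rows:
  deltas:
    - [[0,0,0],[0,0,0]]
    - [[0,0,0],[0,0,0]]
    - [[0,0,0],[0,0,0]]
    - [[0,0,0],[0,0,0]]
    - [[0,0,0],[0,0,0]]
    - [[0,0,0],[0,0,0]]
    - [[0,0,0],[0,0,0]]
    - [[0,0,-0.04],[0,0,0]]
    - [[0,0,-0.08],[0,0,0]]
    - [[0,0,-0.082],[0,0,0]]
  grip: 0

```text
time_s: 15.65
ee_pos: [527.3, 1.8, 169.9]
ee_rot: [-179.9, -0.0, 93.6]
force: [0.4, 0.2, -0.1]
gripper_width: 91.2
gripper_force: 0.0
```

Emit:
send_rows:
  deltas:
    - [[0.04,0,0],[0,0,0]]
    - [[0.08,0,0],[0,0,0]]
    - [[0.09,0,0],[0,0,0]]
    - [[0.09,-0.015,0],[0,0,0]]
    - [[0.09,0,0],[0,0,0]]
    - [[0.09,0,0],[0,0,0]]
    - [[0.09,0,0],[0,0,0]]
    - [[0.08,0,0],[0,0,0]]
    - [[0.05,0,0],[0,0,0]]
    - [[0.02,0,0],[0,0,0]]

```text
time_s: 16.65
ee_pos: [497.3, 363.0, 169.1]
ee_rot: [-180.0, -0.0, 93.8]
force: [0.6, -0.8, 0.4]
gripper_width: 91.2
gripper_force: 0.0
```

Emit:
send_rows:
  deltas:
    - [[0,0,0],[0,0,0]]
    - [[0,0,0],[0,0,0]]

```text
time_s: 16.85
ee_pos: [497.8, 359.4, 169.3]
ee_rot: [-180.0, 0.1, 93.6]
force: [0.0, -0.6, 0.2]
gripper_width: 91.3
gripper_force: 0.0
```

```bash
python3 - <<'E'
from h import *
s=state();print(s["time_s"],s["ee_pos"],s["ee_rot"])
c=calibration("wrist");np.savez("w5.npz",**{k:np.array(v) for k,v in c.items()})
cv2.imwrite("pics/w5.png",grab_frame("wrist")[:,:,::-1])
for l in("can","slide_box"):
  for d in trace("wrist",l)[:1]:print(l,d["p"],d["bbox"])
d=trace("top","eyepiece") if grab_frame("top") is not None else 0
for e in d[:1]:print(e["p"],e["bbox"])
E
```

```text
16.85 [497.82509423 359.39999772 169.2546084 ] [-1.79967028e+02  6.20971745e-02  9.35871248e+01]
can 0.82 [286.1, 200.1, 61.8, 83.1]
slide_box 0.86 [355.7, 170.5, 85.5, 39.1]
0.91 [140.2, 216.4, 22.4, 19.0]
```

View pics/w5.png

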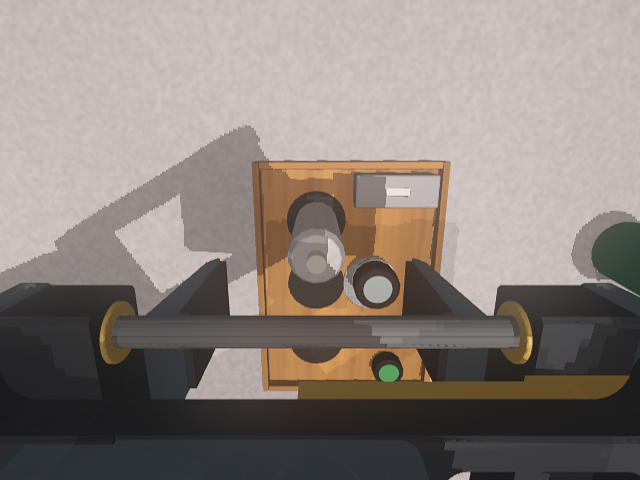

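The can is centred at column 316 and everything behind it is undisturbed. I'll descend, grip and lift.

Emit:
send_rows:
  deltas:
    - [[0,0,0.05],[0,0,0]]
    - [[0,0,0.06],[0,0,0]]
    - [[0,0,0.05],[0,0,0]]
    - [[0,0,0.03],[0,0,0]]
    - [[0,0,0.01],[0,0,0]]
    - [[0,0,0],[0,0,0]]

```text
time_s: 17.7
ee_pos: [497.8, 360.1, 69.1]
ee_rot: [-180.0, 0.0, 93.6]
force: [0.1, 0.0, 0.2]
gripper_width: 91.2
gripper_force: 0.0
```

Emit:
send_rows:
  deltas:
    - [[0,0,0],[0,0,0]]
    - [[0,0,0],[0,0,0]]
    - [[0,0,0],[0,0,0]]
    - [[0,0,0],[0,0,0]]
    - [[0,0,0],[0,0,0]]
    - [[0,0,0],[0,0,0]]
    - [[0,0,0],[0,0,0]]
    - [[0,0,0],[0,0,0]]
    - [[0,0,0],[0,0,0]]
  grip: 1
  grip_force: 15

```text
time_s: 18.6
ee_pos: [497.9, 360.6, 69.5]
ee_rot: [180.0, -0.0, 93.6]
force: [-0.3, -0.1, 0.1]
gripper_width: 37.6
gripper_force: 15.0
```

Emit:
send_rows:
  deltas:
    - [[0,0,-0.01],[0,0,0]]
    - [[0,0,-0.03],[0,0,0]]
    - [[0,0,-0.05],[0,0,0]]
    - [[0,0,-0.03],[0,0,0]]
    - [[0,0,0],[0,0,0]]

```text
time_s: 19.1
ee_pos: [498.9, 361.4, 131.7]
ee_rot: [179.8, -0.1, 93.6]
force: [1.6, 1.1, -2.2]
gripper_width: 37.8
gripper_force: 15.0
```

Emit:
send_rows:
  deltas:
    - [[-0.04,0,0],[0,0,0]]
    - [[-0.08,0.01,0],[0,0,0]]
    - [[-0.09,0.018,0],[0,0,0]]
    - [[-0.09,0.01,0],[0,0,0]]
    - [[-0.09,0,0],[0,0,0]]
    - [[-0.09,0,0],[0,0,0]]
    - [[-0.07,0,0],[0,0,0]]
    - [[-0.033,0,0],[0,0,0]]
    - [[-0.01,0,0],[0,0,0]]
    - [[0,0,0],[0,0,0]]

```text
time_s: 20.1
ee_pos: [534.6, 65.0, 128.6]
ee_rot: [-179.9, -0.0, 93.5]
force: [0.2, 1.0, -2.9]
gripper_width: 37.9
gripper_force: 15.0
```

Emit:
send_rows:
  deltas:
    - [[0,0,0.03],[0,0,0]]
    - [[0,0,0.04],[0,0,0]]
    - [[0,0,0.03],[0,0,0]]
    - [[0,0,0.014],[0,0,0]]
    - [[0,0,0.006],[0,0,0]]
    - [[0,0,0.002],[0,0,0]]
    - [[0,0,0],[0,0,0]]
    - [[0,0,0],[0,0,0]]

```text
time_s: 20.9
ee_pos: [536.0, 66.0, 69.1]
ee_rot: [179.9, -0.0, 93.6]
force: [-0.2, -0.9, -2.6]
gripper_width: 37.8
gripper_force: 15.0
```

Emit:
send_rows:
  deltas:
    - [[0,0,0.0015],[0,0,0]]
    - [[0,0,0],[0,0,0]]

```text
time_s: 21.1
ee_pos: [535.6, 65.9, 68.0]
ee_rot: [180.0, -0.0, 93.6]
force: [0.5, -0.4, -2.6]
gripper_width: 37.8
gripper_force: 15.0
```

Emit:
send_rows:
  deltas:
    - [[0,0,0],[0,0,0]]
    - [[0,0,0],[0,0,0]]
    - [[0,0,0],[0,0,0]]
    - [[0,0,0],[0,0,0]]
    - [[0,0,0],[0,0,0]]
    - [[0,0,0],[0,0,0]]
    - [[0,0,-0.04],[0,0,0]]
    - [[0,0,-0.08],[0,0,0]]
    - [[0,0,-0.08],[0,0,0]]
    - [[0,0,-0.06],[0,0,0]]
  grip: 0

```text
time_s: 22.1
ee_pos: [536.1, 66.0, 200.2]
ee_rot: [179.9, -0.0, 93.6]
force: [1.2, -0.7, -0.3]
gripper_width: 91.3
gripper_force: 0.0
```

Emit:
send_rows:
  deltas:
    - [[0.04,0.01,0],[0,0,0]]
    - [[0.08,0.02,0],[0,0,0]]
    - [[0.09,0.02,0],[0,0,0]]
    - [[0.09,0.016,0],[0,0,0]]
    - [[0.09,0,0],[0,0,0]]
    - [[0.07,0,0],[0,0,0]]
    - [[0.031,0,0],[0,0,0]]
    - [[0,0,0],[0,0,0]]
    - [[0,0,0],[0,0,0]]

```text
time_s: 23.0
ee_pos: [552.9, 311.8, 197.5]
ee_rot: [-180.0, 0.1, 93.6]
force: [0.8, -0.8, 0.1]
gripper_width: 91.2
gripper_force: 0.0
```

```bash
python3 - <<'E'
from h import *
s=state();print(s["time_s"],s["ee_pos"],s["ee_rot"])
c=calibration("wrist");w=grab_frame("wrist")[:,:,::-1]
for d in trace("wrist","eyepiece")[:1]:print(d["p"],d["bbox"])
a=grab_frame("scene")[190:310,250:450,::-1]
for l in("bottle","can","carton","eyepiece"):
  for d in trace("scene",l)[:1]:print(l,d["p"],d["bbox"])
np.savez("w6.npz",**{k:np.array(v) for k,v in c.items()})
o=np.zeros((600,800,3),np.uint8);o[:300,:500]=cv2.resize(a,(500,300),interpolation=3)
cv2.imwrite("pics/w6full.png",w);o[300:600,:600]=cv2.resize(w[140:290,200:500],(600,300),interpolation=3);cv2.imwrite("pics/w6.png",o)
E
```

```text
23.0 [552.9211721  311.84687396 197.52233986] [-1.79972987e+02  7.11374339e-02  9.36075333e+01]
0.8 [294.3, 198.6, 46.9, 48.4]
bottle 0.69 [297.9, 229.2, 15.7, 40.4]
can 0.61 [339.4, 204.2, 15.3, 32.5]
carton 0.67 [314.3, 211.6, 28.0, 44.7]
eyepiece 0.49 [406.0, 162.7, 16.0, 18.8]
```

View pics/w6.png

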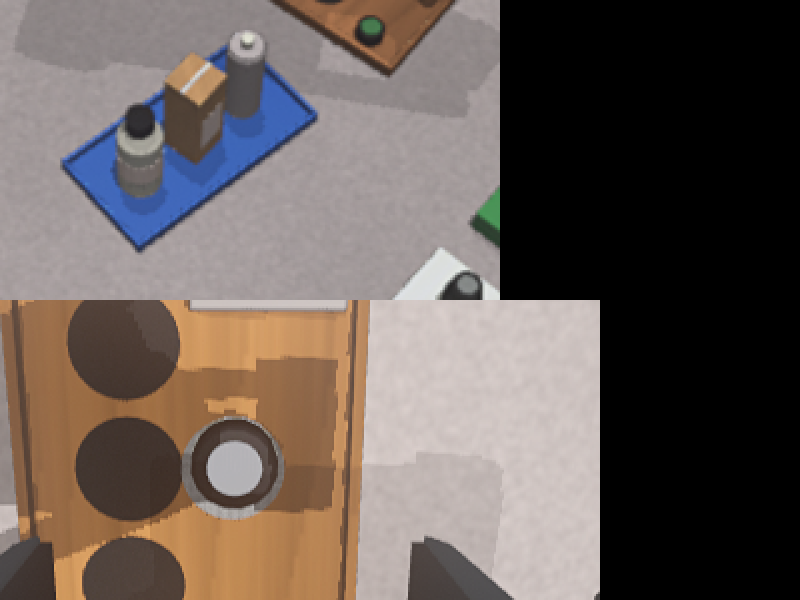

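All three stand upright in the tray. The eyepiece is at about (317,224), central to the fingers, and the black pads are bare at about (262,162) and (264,224).

```bash
python3 - <<'E'
from h import *
c=dict(np.load("w6.npz"))
print("eye",bp([(317,224)],44,c),bp([(317.5,222)],42,c),"pads",bp([(262,162),(264,224)],8,c))
w5=dict(np.load("w5.npz"));print("can w5",bp([(316.5,264)],124,w5), "eye w5",bp([(377.5,290)],44,w5))
E
```

```text
eye [[555.0083091  314.60629385  44.        ]] [[555.376517   316.00574568  42.        ]] pads [[499.53316934 363.35647928   8.        ]
 [502.89227244 302.83193744   8.        ]]
can w5 [[499.14955335 362.99178351 124.        ]] eye w5 [[554.75547815 314.17166494  44.        ]]
```

Emit:
send_rows:
  deltas:
    - [[0,0,0.04],[0,0,0]]
    - [[0,0,0.08],[0,0,0]]
    - [[0,0,0.08],[0,0,0]]
    - [[0,0,0.04],[0,0,0]]
    - [[0,0,0],[0,0,0]]
    - [[0,0,0],[0,0,0]]
    - [[0,0,0],[0,0,0]]

```text
time_s: 24.05
ee_pos: [554.3, 313.5, 79.7]
ee_rot: [179.8, -0.1, 93.6]
force: [-0.5, 1.0, 0.3]
gripper_width: 91.5
gripper_force: 0.0
```

```bash
python3 - <<'E'
from h import *
s=state();print(s["time_s"],s["ee_pos"],s["ee_rot"])
c=calibration("wrist");w=grab_frame("wrist")[:,:,::-1]
for d in trace("wrist","eyepiece")[:1]:
    print(d["p"],d["bbox"]);m=cv2.moments(d["pixels"].astype(np.uint8));u=[m["m10"]/m["m00"],m["m01"]/m["m00"]];print(u,bp([u],36,c))
np.savez("w7.npz",**{k:np.array(v) for k,v in c.items()})
cv2.imwrite("pics/w7.png",w)
E
```

```text
24.05 [554.2659126  313.51246553  79.6948879 ] [ 1.79802467e+02 -9.49474441e-02  9.35972100e+01]
0.71 [282.4, 230.5, 68.0, 74.4]
[314.88918345705196, 266.71818663838815] [[554.82537604 316.03094105  36.        ]]
```

View pics/w7.png

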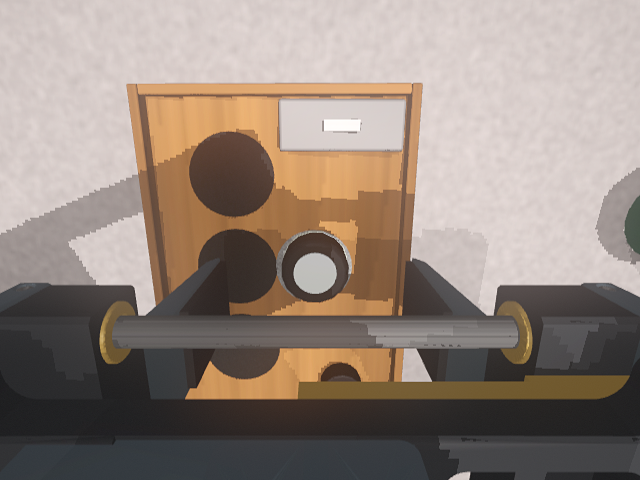

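The eyepiece is centred between the fingers. The open rear finger would hit the caddy's back wall, so I narrow the opening to about 60 mm before descending.

Emit:
send_rows:
  deltas:
    - [[0,0,0],[0,0,0]]
    - [[0,0,0],[0,0,0]]
    - [[0,0,0],[0,0,0]]
    - [[0,0,0],[0,0,0]]
    - [[0,0,0],[0,0,0]]
  grip: 0.33
  grip_force: 12

```text
time_s: 24.65
ee_pos: [553.0, 313.0, 77.7]
ee_rot: [-180.0, -0.0, 93.6]
force: [0.3, 0.3, 0.4]
gripper_width: 61.4
gripper_force: 0.0
```

Emit:
send_rows:
  deltas:
    - [[0,0,0.03],[0,0,0]]
    - [[0,0,0.03],[0,0,0]]
    - [[0,0,0.02],[0,0,0]]
    - [[0,0,0.014],[0,0,0]]
    - [[0,0,0.007],[0,0,0]]
    - [[0,0,0],[0,0,0]]
    - [[0,0,0],[0,0,0]]

```text
time_s: 25.35
ee_pos: [553.3, 313.2, 27.7]
ee_rot: [179.9, -0.0, 93.6]
force: [-0.5, 0.6, 0.3]
gripper_width: 61.1
gripper_force: 0.0
```

Emit:
send_rows:
  deltas:
    - [[0,0,-0.003],[0,0,0]]
    - [[0,0,0],[0,0,0]]
    - [[0,0,0],[0,0,0]]
    - [[0,0,0],[0,0,0]]
    - [[0,0,0],[0,0,0]]
    - [[0,0,0],[0,0,0]]
    - [[0,0,0],[0,0,0]]
    - [[0,0,0],[0,0,0]]
  grip: 1
  grip_force: 12

```text
time_s: 26.15
ee_pos: [553.3, 313.1, 29.2]
ee_rot: [180.0, -0.0, 93.6]
force: [0.4, -0.1, 4.2]
gripper_width: 39.5
gripper_force: 12.0
```

Emit:
send_rows:
  deltas:
    - [[0,0,-0.01],[0,0,0]]
    - [[0,0,-0.03],[0,0,0]]
    - [[0,0,-0.06],[0,0,0]]
    - [[0,0,-0.08],[0,0,0]]
    - [[0,0,-0.08],[0,0,0]]
    - [[0,0,-0.06],[0,0,0]]
    - [[0,0,-0.03],[0,0,0]]
    - [[0,0,0],[0,0,0]]

```text
time_s: 26.95
ee_pos: [553.9, 313.5, 206.2]
ee_rot: [179.8, -0.1, 93.6]
force: [0.1, -0.4, -1.5]
gripper_width: 38.9
gripper_force: 12.0
```

```bash
python3 - <<'E'
from h import *
s=state();print(s["time_s"],s["ee_pos"],s["ee_rot"],s["qpos"])
c=calibration("top");t=grab_frame("top")
cv2.imwrite("pics/t8.png",cv2.resize(t[235:305,420:500,::-1],(800,700),interpolation=3)[:600])
for d in trace("top","stand")[:1]:
    print(d["p"],d["bbox"]);
    (x,y),(a,b),th=cv2.fitEllipse(max(cv2.findContours(d["pixels"].astype(np.uint8),0,1)[0],key=len));print(x,y,a,b,bp([(x,y)],8,c))
g=t.min(2);m=np.zeros_like(g);m[240:300,425:490]=(g[240:300,425:490]>150)
ys,xs=np.nonzero(m);print(len(xs),xs.mean(),ys.mean(),bp([(xs.mean(),ys.mean())],16,c))
E
```

```text
26.95 [553.85873627 313.48709658 206.16768477] [ 1.79756594e+02 -1.20125722e-01  9.36096731e+01] [2.84713577e+01 2.44871999e+01 8.32503005e+01 7.00038604e-03
 7.19911471e+01 2.48597912e+01]
0.58 [433.9, 244.0, 51.6, 53.7]
457.8111572265625 269.43023681640625 48.86920166015625 52.25482940673828 [[ 482.53970198 -283.42189323    8.        ]]
879 458.259385665529 269.19795221843003 [[ 482.38646691 -281.8800388    16.        ]]
```

View pics/t8.png

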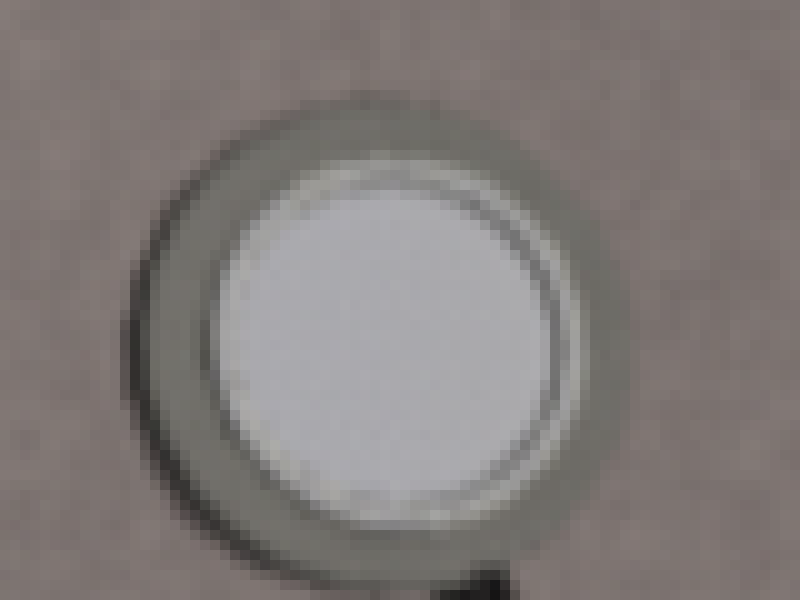

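The stand appears cleanly, its white pad centred near (458,269) in the full top picture, which is about (484,−282) in the world after bias. I'll carry the eyepiece there high up.

Emit:
send_rows:
  deltas:
    - [[-0.04,-0.0133,0],[0,0,0]]
    - [[-0.07,-0.0133,0],[0,0,0]]
    - [[-0.08,-0.0133,0],[0,0,0]]
    - [[-0.08,-0.0133,0],[0,0,0]]
    - [[-0.08,-0.0133,0],[0,0,0]]
    - [[-0.08,-0.0133,0],[0,0,0]]
    - [[-0.08,-0.0133,0],[0,0,0]]
    - [[-0.08,-0.0133,0],[0,0,0]]
    - [[-0.08,-0.0133,0],[0,0,0]]
    - [[-0.08,-0.0133,0],[0,0,0]]

```text
time_s: 28.05
ee_pos: [508.7, -66.9, 201.7]
ee_rot: [-179.8, -0.1, 93.6]
force: [0.9, -0.4, -0.6]
gripper_width: 39.3
gripper_force: 12.0
```

Emit:
send_rows:
  deltas:
    - [[-0.08,-0.0133,0],[0,0,0]]
    - [[-0.08,-0.0133,0],[0,0,0]]
    - [[-0.08,-0.0133,0],[0,0,0]]
    - [[-0.08,-0.0133,0],[0,0,0]]
    - [[-0.07,-0.0133,0],[0,0,0]]
    - [[-0.04,-0.0133,0],[0,0,0]]
    - [[0,0,0],[0,0,0]]
    - [[0,0,0],[0,0,0]]
    - [[0,0,0],[0,0,0]]

```text
time_s: 28.95
ee_pos: [483.7, -281.4, 202.7]
ee_rot: [-179.9, -0.1, 93.7]
force: [-0.4, -0.7, -1.1]
gripper_width: 39.4
gripper_force: 12.0
```

```bash
python3 - <<'E'
from h import *
s=state();print(s["time_s"],s["ee_pos"],s["ee_rot"],s["force"])
c=calibration("wrist");w=grab_frame("wrist")[:,:,::-1]
np.savez("w9.npz",**{k:np.array(v) for k,v in c.items()})
for d in trace("wrist","stand")[:1]:
    print(d["p"],d["bbox"])
cv2.imwrite("pics/w9.png",cv2.resize(w[100:400,120:520],(800,600),interpolation=3))
E
```

```text
28.95 [ 483.66715785 -281.35506426  202.71135749] [-1.79912795e+02 -1.00526169e-01  9.36524641e+01] [-0.40784717 -0.68960746 -1.08817412]
0.81 [259.8, 173.2, 102.8, 90.0]
```

View pics/w9.png

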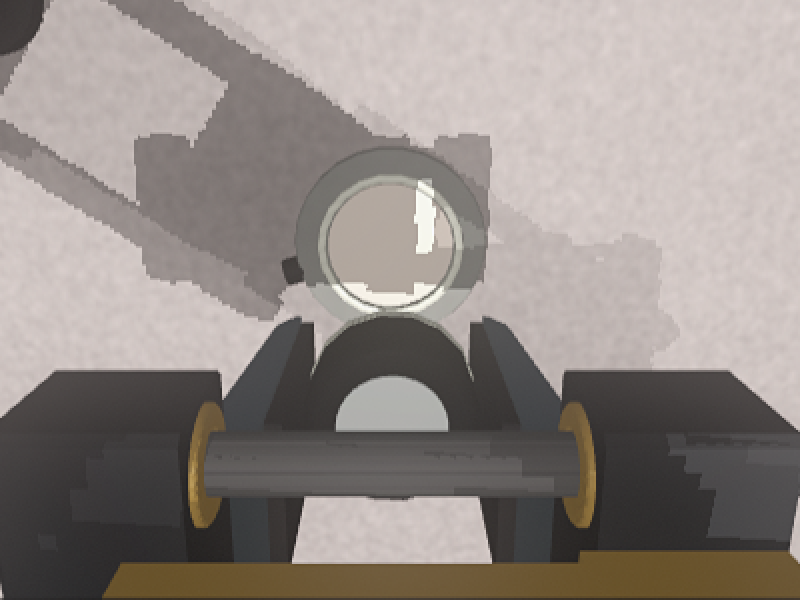

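```bash
python3 - <<'E'
from h import *
c=dict(np.load("w9.npz"))
print("pad",bp([(315.5,221)],16,c),bp([(315.5,222)],20,c),"base",bp([(315.5,219.5)],8,c))
print("lens",bp([(316,315.5)],217.5,c))
# refine: ellipse projections of circles
w=cv2.imread("pics/w9.png")
th=np.linspace(0,2*np.pi,72)[:,None]
def ring(x,y,z,r):return (proj(np.c_[x+r*np.cos(th),y+r*np.sin(th),0*th+z],c)-[120,100])*2
for (x,y) in [(485,-281)]:
    for z,r in((16,31),(20,36)):
        q=ring(x,y,z,r);print(x,y,z,q.min(0),q.max(0))
for y in(-283,-281.4,-279.5):
    q=ring(484,y,217.5,14.5);print("lens",y,q.min(0),q.max(0))
    q=ring(484,y,215.5,20);print("head",y,q.min(0),q.max(0))
E
```

```text
pad [[ 484.50067686 -282.88896764   16.        ]] [[ 484.51219997 -282.99508678   20.        ]] base [[ 484.5062558  -283.12544452    8.        ]]
lens [[ 484.78632297 -280.17766515  217.5       ]]
485 -281 16 [329.38432232 175.39993686] [455.13795755 298.42389839]
485 -281 20 [318.42897704 165.92216433] [466.10828974 310.31607281]
lens -283 [321.60800961 381.42606871] [453.61550082 500.51477949]
head -283 [297.72727814 353.98993307] [477.61518154 516.62087707]
lens -281.4 [321.88408796 374.51578123] [454.25114963 494.25383296]
head -281.4 [297.93578705 347.02488853] [478.30776757 510.53215692]
lens -279.5 [322.21388962 366.25956431] [455.01049366 486.77563181]
head -279.5 [298.18485265 338.7034079 ] [479.13506941 503.26054636]
```

Emit:
send_rows:
  deltas:
    - [[-0.0055,-0.002,0.03],[0,0,0]]
    - [[0,0,0.06],[0,0,0]]
    - [[0,0,0.08],[0,0,0]]
    - [[0,0,0.07],[0,0,0]]
    - [[0,0,0.045],[0,0,0]]
    - [[0,0,0.02],[0,0,0]]
    - [[0,0,0.01],[0,0,0]]
    - [[0,0,0],[0,0,0]]
    - [[0,0,0],[0,0,0]]
    - [[0,0,0],[0,0,0]]

```text
time_s: 30.05
ee_pos: [483.9, -285.8, 47.4]
ee_rot: [179.9, 0.1, 93.6]
force: [-0.8, 0.5, -0.7]
gripper_width: 39.2
gripper_force: 12.0
```

```bash
python3 - <<'E'
from h import *
s=state();print(s["time_s"],s["ee_pos"],s["ee_rot"],s["force"])
w=grab_frame("wrist")[:,:,::-1];sc=grab_frame("scene")[:,:,::-1]
o=np.zeros((600,800,3),np.uint8)
o[:300]=cv2.resize(w[200:350,120:520],(800,300),interpolation=3)
o[300:,:480]=cv2.resize(sc[270:345,170:290],(480,300),interpolation=3)
cv2.imwrite("pics/w10.png",o)
E
```

```text
30.05 [ 483.89390304 -285.76012659   47.42749392] [1.79876330e+02 8.05920179e-02 9.36116470e+01] [-0.84500276  0.51966826 -0.69711532]
```

View pics/w10.png

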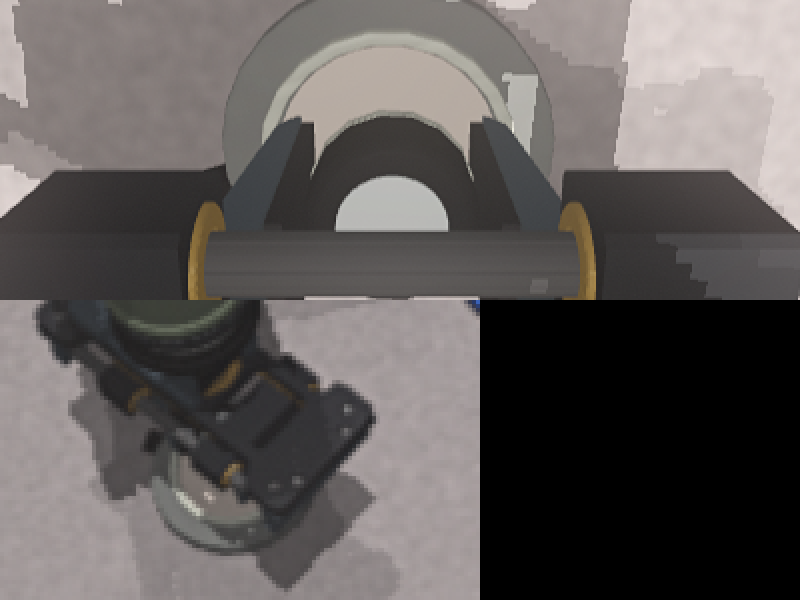

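The eyepiece hovers over the pad, with the rim arc visible at crop row 32 and the column nearly concentric. I'll check the y offset numerically.

```bash
python3 - <<'E'
from h import *
s=state();print(s["ee_pos"]);c=calibration("wrist")
th=np.linspace(0,2*np.pi,361)[:,None]
def ring(x,y,z,r):return (proj(np.c_[x+r*np.cos(th),y+r*np.sin(th),0*th+z],c)-[120,200])*2
p=s["ee_pos"]
for dy in(-2,0,2,4):
    o=[ring(p[0],p[1]+dy,z,r) for z,r in((20,36),(20,32),(62.2,12.3),(40.2,20))]
    print(dy,[(q[:,1].min().round(1),q[:,0].min().round(),q[:,0].max().round()) for q in o])
E
```

```text
[ 483.57930429 -285.64261226   47.10012867]
-2 [(np.float64(41.9), np.float64(257.0), np.float64(517.0)), (np.float64(56.7), np.float64(271.0), np.float64(503.0)), (np.float64(193.0), np.float64(330.0), np.float64(442.0)), (np.float64(125.0), np.float64(306.0), np.float64(467.0))]
0 [(np.float64(34.5), np.float64(257.0), np.float64(518.0)), (np.float64(49.3), np.float64(271.0), np.float64(503.0)), (np.float64(184.4), np.float64(331.0), np.float64(443.0)), (np.float64(117.1), np.float64(307.0), np.float64(468.0))]
2 [(np.float64(27.0), np.float64(257.0), np.float64(519.0)), (np.float64(42.0), np.float64(271.0), np.float64(504.0)), (np.float64(175.8), np.float64(331.0), np.float64(444.0)), (np.float64(109.3), np.float64(307.0), np.float64(468.0))]
4 [(np.float64(19.5), np.float64(257.0), np.float64(520.0)), (np.float64(34.5), np.float64(272.0), np.float64(505.0)), (np.float64(167.1), np.float64(331.0), np.float64(445.0)), (np.float64(101.3), np.float64(307.0), np.float64(469.0))]
```

Emit:
send_rows:
  deltas:
    - [[-0.0027,0,0.006],[0,0,0]]
    - [[0,0,0.006],[0,0,0]]
    - [[0,0,0.004],[0,0,0]]
    - [[0,0,0.001],[0,0,0]]
    - [[0,0,0],[0,0,0]]
    - [[0,0,0],[0,0,0]]
    - [[0,0,0],[0,0,0]]
    - [[0,0,0],[0,0,0]]

```text
time_s: 30.95
ee_pos: [483.3, -286.7, 37.7]
ee_rot: [180.0, 0.0, 93.6]
force: [0.7, -0.4, -0.7]
gripper_width: 39.6
gripper_force: 12.0
```

Emit:
send_rows:
  deltas:
    - [[0,0,0.001],[0,0,0]]
    - [[0,0,0],[0,0,0]]
    - [[0,0,0],[0,0,0]]

```text
time_s: 31.25
ee_pos: [483.2, -286.7, 37.2]
ee_rot: [180.0, -0.0, 93.6]
force: [0.6, 0.2, -0.4]
gripper_width: 39.6
gripper_force: 12.0
```

Emit:
send_rows:
  deltas:
    - [[0,0,0.001],[0,0,0]]
    - [[0,0,0],[0,0,0]]
    - [[0,0,0],[0,0,0]]

```text
time_s: 31.55
ee_pos: [483.3, -286.7, 37.1]
ee_rot: [180.0, 0.0, 93.6]
force: [-1.7, 1.5, 5.4]
gripper_width: 39.5
gripper_force: 12.0
```

```bash
python3 - <<'E'
from h import *
f=[]
for i in range(6): f.append(state()["force"]); grab_frame("top")
print(np.mean(f,0),np.round(np.array(f)[:,2],1),state()["ee_pos"])
E
```

```text
[-1.43366047  0.5939353   5.19823177] [5.4 5.7 4.9 5.  5.4 4.8] [ 483.27546064 -286.7476995    37.12762597]
```

The eyepiece bears on the pad. I'll release, lift and check.

Emit:
send_rows:
  deltas:
    - [[0,0,0],[0,0,0]]
    - [[0,0,0],[0,0,0]]
    - [[0,0,0],[0,0,0]]
    - [[0,0,0],[0,0,0]]
    - [[0,0,0],[0,0,0]]
    - [[0,0,-0.02],[0,0,0]]
    - [[0,0,-0.06],[0,0,0]]
    - [[0,0,-0.08],[0,0,0]]
    - [[0,0,-0.08],[0,0,0]]
    - [[0,0,-0.06],[0,0,0]]
  grip: 0.2

```text
time_s: 32.85
ee_pos: [483.7, -287.1, 190.2]
ee_rot: [179.8, 0.1, 93.6]
force: [0.6, -0.9, 0.8]
gripper_width: 72.8
gripper_force: 0.0
```

Emit:
send_rows:
  deltas:
    - [[0,0,0],[0,0,0]]
    - [[0,0,0],[0,0,0]]
    - [[0,0,0],[0,0,0]]
  grip: 0

```text
time_s: 33.15
ee_pos: [482.4, -286.2, 185.5]
ee_rot: [-179.9, -0.1, 93.6]
force: [-0.3, -0.3, 0.1]
gripper_width: 91.2
gripper_force: 0.0
```

```bash
python3 - <<'E'
from h import *
s=state();print(s["time_s"],s["ee_pos"],s["ee_rot"])
c=calibration("wrist");w=grab_frame("wrist")[:,:,::-1]
np.savez("w11.npz",**{k:np.array(v) for k,v in c.items()})
cv2.imwrite("pics/w11.png",cv2.resize(w[150:270,240:400],(800,600),interpolation=3))
E
```

```text
33.15 [ 482.36298674 -286.17437033  185.5195267 ] [-1.79880666e+02 -9.13343943e-02  9.36095874e+01]
```

View pics/w11.png

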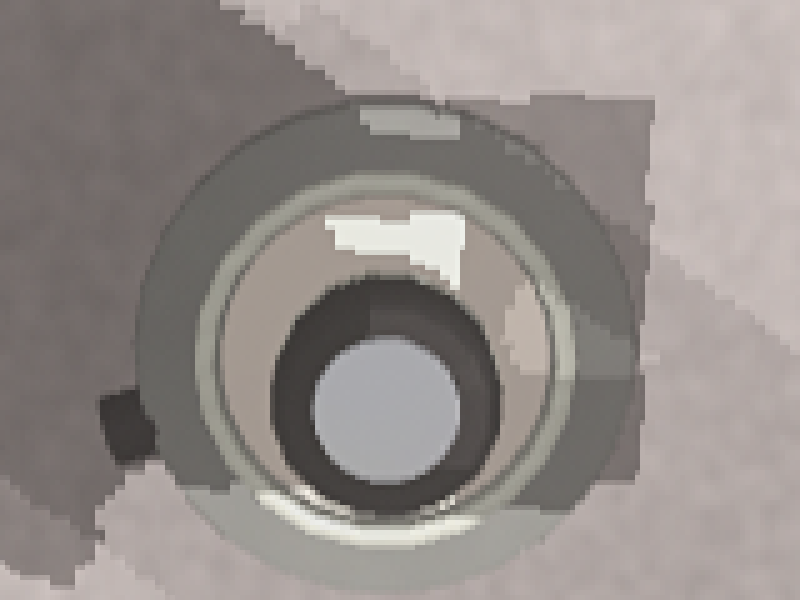

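```bash
python3 - <<'E'
from h import *
from scipy.optimize import least_squares as ls
c=dict(np.load("w11.npz"));th=np.linspace(0,2*np.pi,361)[:,None]
def ext(x,y,z,r):
    q=(proj(np.c_[x+r*np.cos(th),y+r*np.sin(th),0*th+z],c)-[240,150])*5;return np.r_[q.min(0),q.max(0)]
f=lambda obs,z,r:ls(lambda p:ext(p[0],p[1],z,p[2])-obs,[483,-285,r]).x.round(2)
print("rim",f([196,172,575,548],20,36),"inner",f([218,192,552,520],20,32),"pad16",f([218,192,552,520],16,31))
print("lens",f([313,336,461,485],52,12.3),"head",f([270,273,502,517],50,19))
E
```

```text
rim [ 484.42 -284.91   35.44] inner [ 484.26 -283.93   31.05] pad16 [ 484.33 -284.83   31.43]
lens [ 484.63 -285.49   12.69] head [ 484.34 -283.52   20.4 ]
```

The eyepiece stands upright within about 0.7 mm of the pad centre. Now the can goes back.

Emit:
send_rows:
  deltas:
    - [[0.04,0.0168,0],[0,0,0]]
    - [[0.08,0.0168,0],[0,0,0]]
    - [[0.08,0.0168,0],[0,0,0]]
    - [[0.08,0.0168,0],[0,0,0]]
    - [[0.08,0.0168,0],[0,0,0]]
    - [[0.08,0.0168,0],[0,0,0]]
    - [[0.08,0.0168,0],[0,0,0]]
    - [[0.08,0.0168,0],[0,0,0]]
    - [[0.08,0.0168,0],[0,0,0]]
    - [[0.016,0,0],[0,0,0]]

```text
time_s: 34.2
ee_pos: [536.5, 68.9, 185.2]
ee_rot: [-179.9, -0.1, 93.8]
force: [0.1, -0.6, -0.1]
gripper_width: 91.3
gripper_force: 0.0
```

Emit:
send_rows:
  deltas:
    - [[0,0,0],[0,0,0]]
    - [[0,0,0],[0,0,0]]
    - [[0,0,0],[0,0,0]]

```text
time_s: 34.5
ee_pos: [536.4, 64.0, 186.3]
ee_rot: [-179.9, 0.0, 93.5]
force: [0.5, -0.7, 2.1]
gripper_width: 91.4
gripper_force: 0.0
```

Emit:
send_rows:
  deltas:
    - [[0,0,0.04],[0,0,0]]
    - [[0,0,0.06],[0,0,0]]
    - [[0,0,0.06],[0,0,0]]
    - [[0,0,0.04],[0,0,0]]
    - [[0,0,0.025],[0,0,0]]
    - [[0,0,0.008],[0,0,0]]
    - [[0,0,0],[0,0,0]]
    - [[0,0,0],[0,0,0]]
    - [[0,0,0],[0,0,0]]
    - [[0,0,0],[0,0,0]]

```text
time_s: 35.5
ee_pos: [537.2, 65.4, 71.0]
ee_rot: [179.9, -0.0, 93.6]
force: [0.3, -0.2, -0.3]
gripper_width: 91.2
gripper_force: 0.0
```

Emit:
send_rows:
  deltas:
    - [[0.0013,-0.0027,0.005],[0,0,0]]
    - [[0,0,0],[0,0,0]]
    - [[0,0,0],[0,0,0]]

```text
time_s: 35.8
ee_pos: [535.2, 66.0, 67.7]
ee_rot: [-180.0, -0.0, 93.6]
force: [-0.4, -0.9, 0.2]
gripper_width: 91.5
gripper_force: 0.0
```

Emit:
send_rows:
  deltas:
    - [[0,0,0],[0,0,0]]
    - [[0,0,0],[0,0,0]]
    - [[0,0,0],[0,0,0]]
    - [[0,0,0],[0,0,0]]
    - [[0,0,0],[0,0,0]]
    - [[0,0,0],[0,0,0]]
    - [[0,0,0],[0,0,0]]
    - [[0,0,0],[0,0,0]]
    - [[0,0,0],[0,0,0]]
  grip: 1
  grip_force: 15

```text
time_s: 36.7
ee_pos: [535.4, 65.9, 67.7]
ee_rot: [180.0, -0.0, 93.6]
force: [-0.0, -0.3, 0.7]
gripper_width: 37.4
gripper_force: 15.0
```

Emit:
send_rows:
  deltas:
    - [[0,0,-0.01],[0,0,0]]
    - [[0,0,-0.03],[0,0,0]]
    - [[0,0,-0.05],[0,0,0]]
    - [[0,0,-0.03],[0,0,0]]
    - [[0,0,0],[0,0,0]]
    - [[0,0,0],[0,0,0]]

```text
time_s: 37.3
ee_pos: [534.9, 65.9, 127.3]
ee_rot: [-180.0, -0.0, 93.6]
force: [0.1, 0.3, -3.0]
gripper_width: 37.3
gripper_force: 15.0
```

Emit:
send_rows:
  deltas:
    - [[0.04,0,0],[0,0,0]]
    - [[0.08,-0.01,0],[0,0,0]]
    - [[0.09,-0.018,0],[0,0,0]]
    - [[0.09,-0.01,0],[0,0,0]]
    - [[0.09,0,0],[0,0,0]]
    - [[0.09,0,0],[0,0,0]]
    - [[0.07,0,0],[0,0,0]]
    - [[0.033,0,0],[0,0,0]]
    - [[0.01,0,0],[0,0,0]]
    - [[0,0,0],[0,0,0]]

```text
time_s: 38.3
ee_pos: [497.3, 359.9, 126.7]
ee_rot: [-179.9, 0.1, 93.6]
force: [0.8, 0.8, -2.4]
gripper_width: 37.9
gripper_force: 15.0
```

Emit:
send_rows:
  deltas:
    - [[0,0,0.03],[0,0,0]]
    - [[0,0,0.04],[0,0,0]]
    - [[0,0,0.025],[0,0,0]]
    - [[0,0,0.01],[0,0,0]]
    - [[0,0,0],[0,0,0]]
    - [[0,0,0],[0,0,0]]
    - [[0,0,0],[0,0,0]]

```text
time_s: 39.0
ee_pos: [498.3, 360.9, 76.2]
ee_rot: [179.9, -0.1, 93.6]
force: [0.4, 0.7, -3.2]
gripper_width: 37.7
gripper_force: 15.0
```

Emit:
send_rows:
  deltas:
    - [[0,0,0.006],[0,0,0]]
    - [[0,0,0.004],[0,0,0]]
    - [[0,0,0.001],[0,0,0]]
    - [[0,0,0],[0,0,0]]
    - [[0,0,0],[0,0,0]]
    - [[0,0,0],[0,0,0]]

```text
time_s: 39.6
ee_pos: [497.6, 360.7, 69.7]
ee_rot: [-180.0, -0.0, 93.6]
force: [-0.7, -0.4, -2.3]
gripper_width: 38.0
gripper_force: 15.0
```

Emit:
send_rows:
  deltas:
    - [[0,0,0.001],[0,0,0]]
    - [[0,0,0],[0,0,0]]
    - [[0,0,0],[0,0,0]]

```text
time_s: 39.9
ee_pos: [497.7, 360.7, 69.7]
ee_rot: [180.0, -0.0, 93.6]
force: [-2.2, -0.8, 2.8]
gripper_width: 37.4
gripper_force: 15.0
```

Emit:
send_rows:
  deltas:
    - [[0,0,0],[0,0,0]]
    - [[0,0,0],[0,0,0]]
    - [[0,0,0],[0,0,0]]
    - [[0,0,0],[0,0,0]]
    - [[0,0,0],[0,0,0]]
    - [[0,0,0],[0,0,0]]
    - [[0,0,0],[0,0,0]]
    - [[0,0,-0.05],[0,0,0]]
    - [[0,0,-0.08],[0,0,0]]
    - [[0,0,-0.08],[0,0,0]]
  grip: 0

```text
time_s: 40.9
ee_pos: [497.3, 360.4, 174.8]
ee_rot: [-179.9, 0.0, 93.6]
force: [0.2, 0.6, 0.1]
gripper_width: 91.1
gripper_force: 0.0
```

Emit:
send_rows:
  deltas:
    - [[-0.04,0,0],[0,0,0]]
    - [[-0.08,0,0],[0,0,0]]
    - [[-0.09,0,0],[0,0,0]]
    - [[-0.09,0.016,0],[0,0,0]]
    - [[-0.09,0,0],[0,0,0]]
    - [[-0.09,0,0],[0,0,0]]
    - [[-0.09,0,0],[0,0,0]]
    - [[-0.08,0,0],[0,0,0]]
    - [[-0.05,0,0],[0,0,0]]
    - [[-0.02,0,0],[0,0,0]]

```text
time_s: 41.9
ee_pos: [527.9, -0.5, 173.8]
ee_rot: [-180.0, 0.0, 93.4]
force: [0.6, 0.9, 0.4]
gripper_width: 91.0
gripper_force: 0.0
```

Emit:
send_rows:
  deltas:
    - [[0,0,0.04],[0,0,0]]
    - [[0,0,0.06],[0,0,0]]
    - [[0,0,0.06],[0,0,0]]
    - [[0,0,0.03],[0,0,0]]
    - [[0,0,0.01],[0,0,0]]
    - [[0,0,0],[0,0,0]]
    - [[0,0,0],[0,0,0]]
    - [[0,0,0],[0,0,0]]
    - [[0,0,0],[0,0,0]]

```text
time_s: 42.8
ee_pos: [528.9, 1.9, 75.1]
ee_rot: [179.9, 0.0, 93.6]
force: [0.8, 0.2, 0.1]
gripper_width: 91.4
gripper_force: 0.0
```

Emit:
send_rows:
  deltas:
    - [[0,0,0.008],[0,0,0]]
    - [[0,-0.001,0.005],[0,0,0]]
    - [[0,0,0],[0,0,0]]
    - [[0,0,0],[0,0,0]]

```text
time_s: 43.2
ee_pos: [527.7, 1.8, 67.5]
ee_rot: [-180.0, -0.0, 93.6]
force: [0.3, 0.7, -0.4]
gripper_width: 91.2
gripper_force: 0.0
```

Emit:
send_rows:
  deltas:
    - [[0,0,0],[0,0,0]]
    - [[0,0,0],[0,0,0]]
    - [[0,0,0],[0,0,0]]
    - [[0,0,0],[0,0,0]]
    - [[0,0,0],[0,0,0]]
    - [[0,0,0],[0,0,0]]
    - [[0,0,0],[0,0,0]]
    - [[0,0,0],[0,0,0]]
    - [[0,0,0],[0,0,0]]
  grip: 1
  grip_force: 15

```text
time_s: 44.1
ee_pos: [528.0, 1.8, 67.7]
ee_rot: [180.0, -0.0, 93.6]
force: [0.1, 0.1, -0.7]
gripper_width: 41.9
gripper_force: 15.0
```

Emit:
send_rows:
  deltas:
    - [[0,0,-0.01],[0,0,0]]
    - [[0,0,-0.03],[0,0,0]]
    - [[0,0,-0.05],[0,0,0]]
    - [[0,0,-0.03],[0,0,0]]
    - [[0,0,0],[0,0,0]]
    - [[0,0,0],[0,0,0]]

```text
time_s: 44.7
ee_pos: [527.5, 1.9, 127.5]
ee_rot: [-180.0, -0.0, 93.6]
force: [0.2, 0.5, -2.2]
gripper_width: 41.9
gripper_force: 15.0
```

Emit:
send_rows:
  deltas:
    - [[0.04,0,0],[0,0,0]]
    - [[0.08,0,0],[0,0,0]]
    - [[0.09,-0.012,0],[0,0,0]]
    - [[0.09,0,0],[0,0,0]]
    - [[0.09,0,0],[0,0,0]]
    - [[0.09,0,0],[0,0,0]]
    - [[0.08,0,0],[0,0,0]]
    - [[0.042,0,0],[0,0,0]]
    - [[0,0,0],[0,0,-0.125]]
    - [[0,0,0],[0,0,-0.125]]

```text
time_s: 45.7
ee_pos: [501.7, 302.4, 125.8]
ee_rot: [-179.8, 0.1, 101.0]
force: [-1.0, 0.1, -1.9]
gripper_width: 42.2
gripper_force: 15.0
```

Emit:
send_rows:
  deltas:
    - [[0,0,0],[0,0,0]]
    - [[0,0,0.03],[0,0,0]]
    - [[0,0,0.04],[0,0,0]]
    - [[0,0,0.025],[0,0,0]]
    - [[0,0,0.01],[0,0,0]]
    - [[0,0,0],[0,0,0]]
    - [[0,0,0],[0,0,0]]
    - [[0,0,0],[0,0,0]]

```text
time_s: 46.5
ee_pos: [503.5, 302.2, 76.0]
ee_rot: [179.9, -0.0, 100.8]
force: [0.2, -0.3, -1.7]
gripper_width: 42.5
gripper_force: 15.0
```

Emit:
send_rows:
  deltas:
    - [[0,0,0],[0,0,0]]
    - [[0,0,0],[0,0,0]]

```text
time_s: 46.7
ee_pos: [503.1, 302.0, 75.7]
ee_rot: [179.9, -0.0, 100.8]
force: [0.0, -0.2, -1.5]
gripper_width: 42.2
gripper_force: 15.0
```

Emit:
send_rows:
  deltas:
    - [[0,0,0.006],[0,0,0]]
    - [[0,0,0.004],[0,0,0]]
    - [[0,0,0.001],[0,0,0]]
    - [[0,0,0],[0,0,0]]
    - [[0,0,0],[0,0,0]]
    - [[0,0,0],[0,0,0]]

```text
time_s: 47.3
ee_pos: [502.9, 301.8, 69.7]
ee_rot: [-180.0, -0.0, 100.8]
force: [0.4, -0.4, -0.6]
gripper_width: 42.1
gripper_force: 15.0
```

Emit:
send_rows:
  deltas:
    - [[0,0,0.001],[0,0,0]]
    - [[0,0,0],[0,0,0]]
    - [[0,0,0],[0,0,0]]

```text
time_s: 47.6
ee_pos: [502.9, 301.9, 69.7]
ee_rot: [180.0, -0.0, 100.8]
force: [-2.2, -1.7, 6.4]
gripper_width: 42.4
gripper_force: 15.0
```

Emit:
send_rows:
  deltas:
    - [[0,0,0],[0,0,0]]
    - [[0,0,0],[0,0,0]]
    - [[0,0,0],[0,0,0]]
    - [[0,0,0],[0,0,0]]
    - [[0,0,0],[0,0,0]]
    - [[0,0,0],[0,0,0]]
    - [[0,0,0],[0,0,0]]
    - [[0,0,-0.05],[0,0,0]]
    - [[0,0,-0.08],[0,0,0]]
    - [[0,0,-0.08],[0,0,0]]
  grip: 0

```text
time_s: 48.6
ee_pos: [502.5, 301.6, 174.9]
ee_rot: [-179.9, 0.0, 100.8]
force: [0.6, 0.1, 0.2]
gripper_width: 91.4
gripper_force: 0.0
```

Emit:
send_rows:
  deltas:
    - [[0,0,0],[0,0,0.125]]
    - [[0,0,0],[0,0,0.125]]
    - [[-0.04,0,0],[0,0,0]]
    - [[-0.08,0,0],[0,0,0]]
    - [[-0.09,0,0],[0,0,0]]
    - [[-0.09,-0.012,0],[0,0,0]]
    - [[-0.09,0,0],[0,0,0]]
    - [[-0.09,0,0],[0,0,0]]
    - [[-0.09,0,0],[0,0,0]]
    - [[-0.08,0,0],[0,0,0]]

```text
time_s: 49.6
ee_pos: [517.2, -24.9, 174.4]
ee_rot: [180.0, 0.0, 93.6]
force: [1.1, 0.3, -0.2]
gripper_width: 90.8
gripper_force: 0.0
```

Emit:
send_rows:
  deltas:
    - [[-0.05,0,0],[0,0,0]]
    - [[-0.03,0,0],[0,0,0]]
    - [[0,0,0.04],[0,0,0]]
    - [[0,0,0.06],[0,0,0]]
    - [[0,0,0.06],[0,0,0]]
    - [[0,0,0.03],[0,0,0]]
    - [[0,0,0.01],[0,0,0]]
    - [[0,0,0],[0,0,0]]
    - [[0,0,0],[0,0,0]]
    - [[0,0,0],[0,0,0]]

```text
time_s: 50.6
ee_pos: [520.8, -62.7, 75.3]
ee_rot: [179.9, 0.0, 93.6]
force: [0.4, 0.3, 0.0]
gripper_width: 91.0
gripper_force: 0.0
```

Emit:
send_rows:
  deltas:
    - [[0,0,0.008],[0,0,0]]
    - [[0,0,0.005],[0,0,0]]
    - [[0,0,0],[0,0,0]]
    - [[0,0,0],[0,0,0]]

```text
time_s: 51.0
ee_pos: [519.9, -62.8, 67.6]
ee_rot: [-180.0, -0.0, 93.6]
force: [0.0, 0.4, -0.0]
gripper_width: 91.3
gripper_force: 0.0
```

Emit:
send_rows:
  deltas:
    - [[0,0,0],[0,0,0]]
    - [[0,0,0],[0,0,0]]
    - [[0,0,0],[0,0,0]]
    - [[0,0,0],[0,0,0]]
    - [[0,0,0],[0,0,0]]
    - [[0,0,0],[0,0,0]]
    - [[0,0,0],[0,0,0]]
    - [[0,0,0],[0,0,0]]
    - [[0,0,0],[0,0,0]]
  grip: 1
  grip_force: 15

```text
time_s: 51.9
ee_pos: [520.0, -62.8, 67.7]
ee_rot: [180.0, -0.0, 93.6]
force: [0.1, -0.2, -0.4]
gripper_width: 43.8
gripper_force: 15.0
```

Emit:
send_rows:
  deltas:
    - [[0,0,-0.01],[0,0,0]]
    - [[0,0,-0.03],[0,0,0]]
    - [[0,0,-0.05],[0,0,0]]
    - [[0,0,-0.03],[0,0,0]]
    - [[0,0,0],[0,0,0]]
    - [[0,0,0],[0,0,0]]

```text
time_s: 52.5
ee_pos: [519.4, -62.7, 127.3]
ee_rot: [-180.0, -0.0, 93.6]
force: [0.5, 0.2, -2.7]
gripper_width: 43.9
gripper_force: 15.0
```

Emit:
send_rows:
  deltas:
    - [[0.03,0,0],[0,0,0]]
    - [[0.06,0,0],[0,0,0]]
    - [[0.085,0.007,0],[0,0,0]]
    - [[0.09,0.007,0],[0,0,0]]
    - [[0.09,0,0],[0,0,0]]
    - [[0.085,0,0],[0,0,0]]
    - [[0.08,0,0],[0,0,0]]
    - [[0.05,0,0],[0,0,0]]
    - [[0.025,0,0],[0,0,0]]
    - [[0.01,0,0],[0,0,0]]

```text
time_s: 53.5
ee_pos: [506.9, 240.6, 126.7]
ee_rot: [-179.9, 0.0, 93.7]
force: [0.0, -0.5, -2.3]
gripper_width: 44.2
gripper_force: 15.0
```

Emit:
send_rows:
  deltas:
    - [[0,0,0],[0,0,0]]
    - [[0,0,0.03],[0,0,0]]
    - [[0,0,0.04],[0,0,0]]
    - [[0,0,0.025],[0,0,0]]
    - [[0,0,0.01],[0,0,0]]
    - [[0,0,0],[0,0,0]]
    - [[0,0,0],[0,0,0]]
    - [[0,0,0],[0,0,0]]
    - [[0,0,0],[0,0,0]]
    - [[0,0,0],[0,0,0]]

```text
time_s: 54.5
ee_pos: [508.1, 239.7, 75.7]
ee_rot: [179.9, -0.0, 93.6]
force: [-0.4, -0.3, -2.3]
gripper_width: 43.5
gripper_force: 15.0
```

Emit:
send_rows:
  deltas:
    - [[0,0,0.006],[0,0,0]]
    - [[0,0,0.004],[0,0,0]]
    - [[0,0,0.001],[0,0,0]]
    - [[0,0,0],[0,0,0]]
    - [[0,0,0],[0,0,0]]
    - [[0,0,0],[0,0,0]]

```text
time_s: 55.1
ee_pos: [507.7, 239.5, 69.7]
ee_rot: [-180.0, 0.0, 93.6]
force: [-0.5, -0.0, -0.5]
gripper_width: 44.1
gripper_force: 15.0
```

Emit:
send_rows:
  deltas:
    - [[0,0,0.001],[0,0,0]]
    - [[0,0,0],[0,0,0]]
    - [[0,0,0],[0,0,0]]

```text
time_s: 55.4
ee_pos: [507.8, 239.6, 69.7]
ee_rot: [180.0, -0.0, 93.6]
force: [-2.3, -1.0, 5.2]
gripper_width: 43.7
gripper_force: 15.0
```

Emit:
send_rows:
  deltas:
    - [[0,0,0],[0,0,0]]
    - [[0,0,0],[0,0,0]]
    - [[0,0,0],[0,0,0]]
    - [[0,0,0],[0,0,0]]
    - [[0,0,0],[0,0,0]]
    - [[0,0,0],[0,0,0]]
    - [[0,0,0],[0,0,0]]
    - [[0,0,-0.05],[0,0,0]]
    - [[0,0,-0.08],[0,0,0]]
    - [[0,0,-0.08],[0,0,0]]
  grip: 0

```text
time_s: 56.4
ee_pos: [507.4, 239.3, 174.9]
ee_rot: [-179.9, 0.0, 93.6]
force: [-0.2, 1.2, 0.4]
gripper_width: 91.3
gripper_force: 0.0
```

Emit:
send_rows:
  deltas:
    - [[0,0,-0.08],[0,0,0]]
    - [[0,0,-0.08],[0,0,0]]
    - [[0,0,-0.06],[0,0,0]]
    - [[-0.025,0.045,-0.03],[0,0,0]]
    - [[0,0,0],[0,0,0]]
    - [[0,0,0],[0,0,0]]
    - [[0,0,0],[0,0,0]]
    - [[0,0,0],[0,0,0]]
    - [[0,0,0],[0,0,0]]
    - [[0,0,0],[0,0,0]]

```text
time_s: 57.4
ee_pos: [530.7, 228.6, 298.8]
ee_rot: [-180.0, 0.0, 93.6]
force: [0.1, 0.4, 0.7]
gripper_width: 91.4
gripper_force: 0.0
```

```bash
python3 - <<'E'
from h import *
s=state();print(s["time_s"],s["ee_pos"],s["ee_rot"])
c=calibration("wrist");w=grab_frame("wrist")[:,:,::-1];np.savez("w12.npz",**{k:np.array(v) for k,v in c.items()})
cv2.imwrite("pics/w12full.png",w)
c1=dict(np.load("w1.npz"))
# shift of old view predicted: project same points with both calibrations
P=np.array([[499.9,361.2,124],[504.7,302.5,122],[509.7,240.5,126],[442.2,412,18],[625.8,195.6,18]]);print((proj(P,c)-proj(P,c1)).round(1).tolist())
old=cv2.imread("pics/w1.png")[25:245,240:405]
sc=grab_frame("scene")[:,:,::-1];o=np.zeros((600,800,3),np.uint8)
o[:440,:330]=cv2.resize(old,(330,440),interpolation=3);o[:440,335:665]=cv2.resize(w[25:245,240:405],(330,440),interpolation=3)
o[442:600,:400]=cv2.resize(sc[280:340,180:332],(400,158),interpolation=3);cv2.imwrite("pics/w12.png",o)
g0=cv2.imread("pics/w1.png")
for n,(x,y,ww,h) in dict(can=(276,56,24,24),carton=(262,108,58,60),bottle=(274,186,40,40),caddyTL=(240,28,20,20),caddyTR=(385,28,20,20),caddyB=(378,222,20,20),slide=(320,38,70,34),filt=(338,200,30,28)).items():
    r=cv2.matchTemplate(w[y-10:y+h+10,x-10:x+ww+10],g0[y:y+h,x:x+ww],cv2.TM_CCOEFF_NORMED);_,v,_,l=cv2.minMaxLoc(r);print(n,round(v,2),l[0]-10,l[1]-10)
E
```

```text
57.4 [530.72304747 228.62162285 298.8095381 ] [-1.79954427e+02  7.06118804e-03  9.36320407e+01]
[[0.2, 0.1], [0.4, 0.3], [0.6, 0.5], [0.0, 0.1], [0.8, 0.2]]
can 0.92 0 0
carton 0.97 0 0
bottle 0.96 1 0
caddyTL 1.0 0 0
caddyTR 0.95 0 0
caddyB 0.97 1 0
slide 0.98 0 0
filt 0.96 1 0
```

View pics/w12.png

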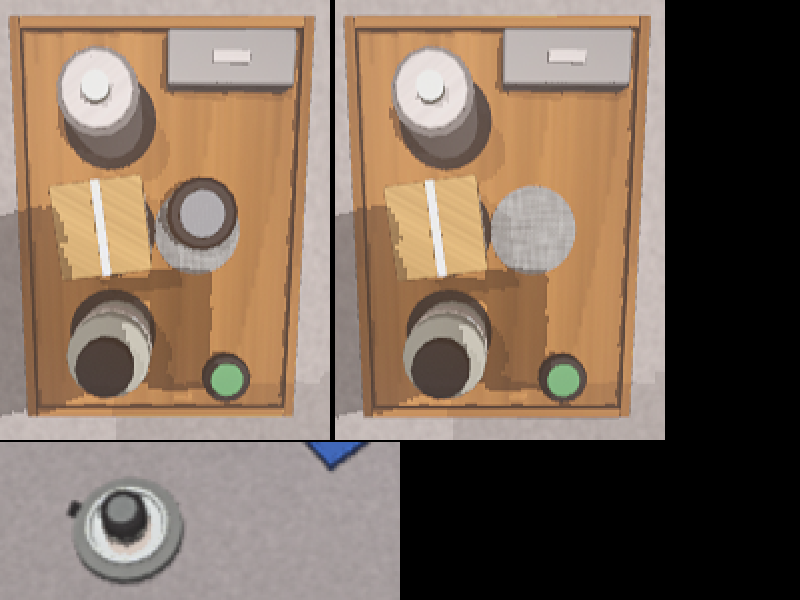

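The before and after views match within a pixel: can, carton and bottle are back on their spots, and the bystanders haven't moved. The eyepiece stands upright in the middle of the pad. I'm handing the job in.

```bash
python3 -c "
from workcell import *
print(job_done())"
```

```text
the job is handed in; nothing more can be done
None
```

The job is handed in: the eyepiece stands upright on the inspection pad, about 0.7 mm off centre, and the bottle, can and carton are back upright on their starting spots; it took about 57 s of the 147 s.

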